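# Change the casting in the strap-clamp fixture

### The arm

A 6-joint arm with a two-finger parallel gripper is mounted at the origin on a cart in front of the work surface, level with it; the furniture and walls round the work are solid. World frame = base frame: x ahead of the robot, y to its left, z up, the work surface at z = 0. Lengths are in m, angles in rad, forces in N, time in s.
With the tool pointing down it reaches from about 0.375 to 0.975 m from the base axis. Payload 3.8 kg.
Tool frame: the origin (TCP) lies at the very end of the fingers, on their centre line; the grasp point (between the pads) lies 19 mm behind it; z points along the fingers, y is the line along which they close (so a half turn about z gives the same grasp; the last joint's range is limited). The gripper opens to 85 mm and grips with 20 to 120 N. Pads are 22 mm wide; open, the fingers measure 114 mm over their backs; the gripper's body (76 mm by 85 mm) begins 54 mm behind the grasp point. The pads swing forward as they close: fully open they stand 13 mm farther back than shut.
Start: joints at [-1.307, 0.264, 1.604, -0, 1.274, -0.037], TCP at [0.2, -0.645, 0.231] pointing down, gripper open.
Joint ranges: [-2.63, 2.63], [-0.94, 2.18], [0.31, 2.57], [-1.31, 4.45], [0, 2.66], [-2.55, 2.55]. Speed limits (rad/s): [2.57, 2.57, 3.14, 3.14, 3.14, 3.14].

### API

Orientations are given as a rotation vector (axis times angle).
In Python, from workcell import read_state, read_camera, calibration, finish_job gives the robot as it stands.
- The arm moves only by the tool step_arm, never from a script. Its argument "commands" is a list of rows, each an object of numbers: "fingers": the gripper's target within -1 to 1 (shut at 1, half-way at 0, fully open at -1); "dx", "dy", "dz": the shift along the tool's x, y, z in m; "roll": the turn about the tool's z in degrees. In form: [{"fingers": .., "dx": .., "dy": .., "dz": .., "roll": ..}, ...]. A call has 1 to 8 rows; each row is the pose to reach, as a shift and turn from the pose commanded when the call began, along the tool's axes at that moment; what a row does not reach only later rows make up. A row lasts 1/8 s, in which the tool goes at most 62.5 mm and 10.7 degrees, less where a joint would pass 70% of its speed; a pose out of reach is approached as far as the arm can. A call with a gripper value outside its range is refused whole. The fingers move at their own pace and stop on an object; "squeeze" is the grip in N (left out, the last holds). Time passes only in rows, so rows that repeat a pose let the fingers close. It gives the time, the measured TCP pose, the force, the opening and the grip force at its end, in the units of the state.
- read_state(): the state, without advancing time (a new reading comes with each control period).
- read_camera(name): name is "side" or "top"; returns (picture, depth): 400x640x3 uint8, blue, green, red; 400x640 float32, m along the optical axis (not along the pixel's ray), 0 where there is no reading.
- calibration(name): a dict with "intrinsics" (3x3 intrinsics, pixels), "k1" (the pictures are not rectified: a ray, as slopes to the right and down, at radius r is drawn at 1 + k1 r^2 times it, then the intrinsics apply), "world_to_cam" (4x4, takes a point from world to camera coordinates). Camera axes: x right, y up, looking along -z (the intrinsics and any distortion apply to the point x, -y, -z); pixel columns grow to the right and rows downward; lengths in m; the calibration is good to about 2 mm. A picture is of the moment at which its call begins. calibration takes no time and is no camera call.
- finish_job(): hands the job in; it is judged then, once.
The state is a dict: "time": time; "q": joint angles; "joint_vel": joint speeds; "joint_torque": joint torques, N m; "tool_pos": TCP position; "tcp_rot": TCP orientation; "wrist_force": force on the tool from outside, world axes, zero at the start; "torque": the same for the moment, N m; "width": opening from 0.0 (shut) to 1.0 (fully open); "grip_force": force on a finger pad.
Only numpy, scipy, OpenCV 4.12 (cv2) and the standard library are available. Lean on these libraries where they do the work, as an engineer would, in place of code of your own. Each camera call takes 0.05 s, during which the arm holds its last target. There are 200 camera calls.

### The job

Change over the casting in the strap-clamp fixture: slip the red hand nut off the stud, lift off the black clamp strap and lay both in the blue parts tray, then stand the casting from the nest in the green tray, beside the finished one. Stand the new casting from the bench on the nest between its four pins, put the strap back just as it lay, slot over the stud and bridging level from the heel block to the new casting, and slip the nut back down the stud until it sits on the strap. Don't knock over or push aside the oil can or the casting already in the green tray.

Things in the scene. Friction and masses are not known exactly. Their poses are not given: they have to be found in the camera images.
- fixture: fixed steel plate 84 (x) x 156 (y) x 14 mm; origin under the stud at the plate's underside, z up. Stud at x=y=0: 7 mm thick, pointed top 10 mm, tip z=100. Nest at y=+36: rest pad 36 mm across, top z=24, between 4 pins 6 mm thick, tops z=31, at x=+-15, y=36+-26 (2.5 mm play round a casting). Heel block at y=-66 to -44, 30 mm wide, top z=54, as high as a seated casting's top
- parts_tray: shallow blue tray, empty at the start; the nut and the strap are laid aside in it; outside 112 (x) x 172 (y) mm, walls 3 mm thick and 14 mm high, floor 3 mm thick, fixed; origin under its centre, z up
- finished_tray: shallow green tray for finished castings; one stands in it, about 40 mm from the centre towards the tray's -y; its +y half is free; outside 112 (x) x 172 (y) mm, walls 3 mm thick and 14 mm high, floor 3 mm thick, fixed; origin under its centre, z up
- grip_nut_mid (a point): red ribbed quick-action hand nut, 38 mm across the ribs, 26 mm tall, 0.09 kg, clear through bore of 14 mm: it slips along the stud without turning. Point on its axis half-way up, z along the bore. At the start it is on the stud and stands on the strap, the point 81 mm over the fixture's origin; it goes back there
- strap_mid (a point): black clamp strap, flat bar 29 (x) x 100 (y) x 14 (z) mm, 0.34 kg; slot through it 11 mm wide from y=-3 to +31 mm. Point at its middle, half-way up. At the start it lies level on heel block and clamped casting, stud through the slot: point at x=0, y=-14, z=61 mm in the fixture's frame, y along the fixture's y; it goes back there
- casting_clamped_mid (a point): dark round casting with a bare-metal top face: base 50 mm across, its side upright only over the lowest 8 mm (grip low, round the base), narrowing to 30 mm at the top, 30 mm tall, 0.31 kg; point on its axis half-way up, z up. This one stands on the nest under the strap at the start (point 39 mm over the fixture's origin); it goes into the green tray
- casting_new_mid (a point): dark round casting with a bare-metal top face: base 50 mm across, its side upright only over the lowest 8 mm (grip low, round the base), narrowing to 30 mm at the top, 30 mm tall, 0.31 kg; point on its axis half-way up, z up. This one stands by itself on the bench at the start; it goes on the nest
- casting_finished_mid (a point): dark round casting with a bare-metal top face: base 50 mm across, its side upright only over the lowest 8 mm (grip low, round the base), narrowing to 30 mm at the top, 30 mm tall, 0.31 kg; point on its axis half-way up, z up. This one stands in the green tray from the start and stays there
- oil_can_mid (a point): dark green oil can with a thin bent spout, 62 x 72 x 123 mm, loose on the bench, a bystander; point in the middle of its 60 mm thick body, 34 mm up, z up
Things that resemble listed ones, but are neither listed nor needed, are in the scene too. Of the things that look like the part that bears grip_nut_mid, the largest one is meant.

How it is judged:
By the outcome, as a careful person would: the job done as asked, in the order asked, and still so for the second after the job is handed in, with the robot touching nothing.
It also fails if it takes over 152 s, if anything falls off the work surface, if the arm or the gripper's body presses on something with over 40 N, if the wrist force passes 120 N, or if a joint passes its speed limit or range.

## Working session

There is one attempt and no reset: what is moved stays moved. The work goes in short steps, Python scripts to look and compute and a tool call to move; the robot and the scene stay as the last step left them, time stands still between calls to the robot, and variables do not carry over. Pictures are saved under pics/ and viewed, at most 16 in all, crops included, and the job is handed in when it is done.

Besides the shell and the picture viewer there is one more tool, called after "Request:" as name([rows], argument=value, ...), one row to a line, values as JSON. step_arm: Moves the arm, as the interface text tells. Its arguments: {"type":"object","properties":{"commands":{"type":"array","items":{"type":"object","properties":{"fingers":{"type":"number"},"dx":{"type":"number"},"dy":{"type":"number"},"dz":{"type":"number"},"roll":{"type":"number"}}}},"squeeze":{"type":"number"}},"required":["commands"]}

```bash
ls; mkdir -p pics; cat > h.py <<'E'
import numpy as np, cv2
from workcell import read_state, read_camera, calibration, finish_job
def ray(c,u,v):
    K=np.array(c["intrinsics"]);k=c["k1"]
    d=np.array([(u-K[0,2])/K[0,0],(v-K[1,2])/K[1,1]]);s=d.copy()
    for _ in range(20): s=d/(1+k*(s@s))
    M=np.array(c["world_to_cam"]);R=M[:3,:3];o=-R.T@M[:3,3]
    return o,R.T@np.array([s[0],-s[1],-1.0])
def onplane(c,u,v,z):
    o,d=ray(c,u,v);return o+d*(z-o[2])/d[2]
def cloud(name,dep):
    c=calibration(name);K=np.array(c["intrinsics"]);k=c["k1"]
    v,u=np.mgrid[:400,:640];d=np.stack([(u-K[0,2])/K[0,0],(v-K[1,2])/K[1,1]],-1);s=d.copy()
    for _ in range(15): s=d/(1+k*(s**2).sum(-1,keepdims=True))
    M=np.array(c["world_to_cam"]);R=M[:3,:3]
    p=np.dstack([s[...,0],-s[...,1],-np.ones((400,640))])*dep[...,None]
    return (p-M[:3,3])@R
E
python3 - <<'E'
from h import *
for n in("top","side"):
    p,d=read_camera(n);cv2.imwrite(f"pics/{n}0.png",p);np.savez(f"{n}0.npz",p=p,d=d)
    c=calibration(n);print(c); print((d>0).mean())
print(read_state())
E
```

```text
pics
{'intrinsics': array([[456.78277597,   0.        , 319.23467471],
       [  0.        , 456.78277597, 195.71155746],
       [  0.        ,   0.        ,   1.        ]]), 'k1': 0.023614382017003614, 'world_to_cam': array([[ 0.00498317, -0.999979  ,  0.0041425 ,  0.06804169],
       [ 0.988444  ,  0.00555323,  0.15148473, -0.50979764],
       [-0.15150455,  0.00333976,  0.98845092, -0.95219105],
       [ 0.        ,  0.        ,  0.        ,  1.        ]])}
0.99596484375
{'intrinsics': array([[486.82712332,   0.        , 321.58497815],
       [  0.        , 486.82712332, 208.10808949],
       [  0.        ,   0.        ,   1.        ]]), 'k1': -0.13498089787443845, 'world_to_cam': array([[-0.83025316, -0.55720382, -0.01426864,  0.4647432 ],
       [ 0.26394896, -0.4155824 ,  0.87041497, -0.15938759],
       [-0.49092834,  0.71889858,  0.49211197, -0.99100225],
       [ 0.        ,  0.        ,  0.        ,  1.        ]])}
0.90542578125
{'time': 0.1, 'q': array([-1.30688330e+00,  2.64679028e-01,  1.60523188e+00,  3.99698682e-05,
        1.27368126e+00, -3.69243011e-02]), 'joint_vel': array([ 0.00019092, -0.00057595, -0.00265946,  0.00082375, -0.00126955,
        0.00056627]), 'joint_torque': array([-1.68338588e-04, -5.16711223e+01, -3.68590808e+01, -1.39717731e-04,
        6.34476019e-03, -4.23108349e-05]), 'tool_pos': array([ 0.19984187, -0.64405937,  0.23008869]), 'tcp_rot': array([-3.10415338e+00, -4.70457618e-01,  2.95884903e-04]), 'wrist_force': array([-0.0213387 ,  0.4568433 ,  0.49577643]), 'torque': array([-0.02219609,  0.00556789,  0.0438073 ]), 'grip_force': 0.0, 'width': 0.9968368014883715}
```

View pics/top0.png

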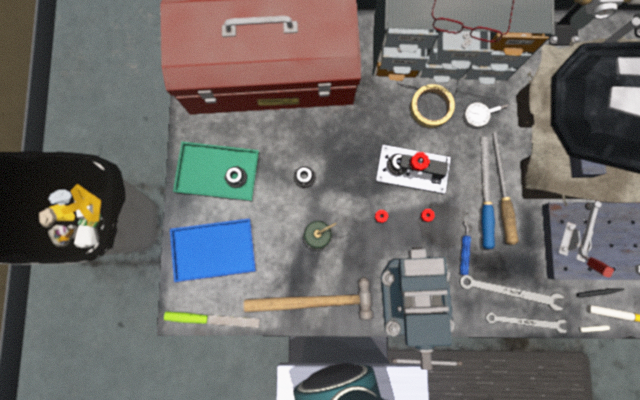

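View pics/side0.png

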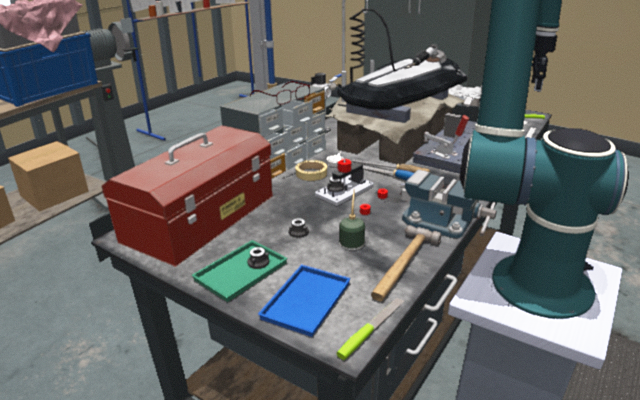

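The top view shows the fixture at about (413,168), with nut (420,160) and the clamped casting at (397,163). The new casting is at (304,177), the finished one at (235,176), the blue tray at (213,250), the green tray at (217,171) and the oil can at (318,234). Next I'll measure these.

```bash
python3 - <<'E'
from h import *
z=np.load("top0.npz");p,d=z["p"],z["d"];P=cloud("top",d);c=calibration("top")
hsv=cv2.cvtColor(p,cv2.COLOR_BGR2HSV)
def comps(m,lo,zt,name,hi=1e9):
    m=m.astype(np.uint8)
    n,l,s,ce=cv2.connectedComponentsWithStats(m)
    for i in range(1,n):
        if lo<s[i,4]<hi:
            ct=max(cv2.findContours((l==i).astype(np.uint8),0,1)[0],key=len)
            r=cv2.boxPoints(cv2.minAreaRect(ct))
            w=np.array([onplane(c,*q,zt)[:2] for q in r]);e1=w[1]-w[0];e2=w[2]-w[1]
            a,b=np.linalg.norm(e1),np.linalg.norm(e2);e=e1 if a>b else e2
            print(name,s[i],"med z",np.median(P[...,2][l==i]).round(3),"max",np.percentile(P[...,2][l==i],98).round(3),"ctr",w.mean(0).round(4),"size",round(a,4),round(b,4),"ang",round(np.degrees(np.arctan2(e[1],e[0]))%180,1),"ctrd",onplane(c,*ce[i],zt)[:2].round(4))
H,S,V=[hsv[...,i].astype(int) for i in range(3)]
yy,xx=np.mgrid[:400,:640]
comps((H>100)&(H<125)&(S>150)&(V>80)&(xx>160)&(xx<270)&(yy>200),500,0.014,"blue")
comps((H>60)&(H<95)&(S>100)&(xx>160)&(xx<270)&(yy<210)&(yy>130),500,0.014,"green")
comps(((H<8)|(H>172))&(S>170)&(V>100)&(yy>145)&(yy<230)&(xx>350)&(xx<450),20,0.094,"red z.094")
comps(((H<8)|(H>172))&(S>170)&(V>100)&(yy>145)&(yy<230)&(xx>350)&(xx<450),20,0.02,"red z.02")
comps((S<40)&(V>150)&(xx>370)&(xx<455)&(yy>140)&(yy<195),100,0.014,"plate")
for n,(u,v) in dict(new=(304,177),fin=(235,176),can=(318,234),cl=(397,163)).items():
    w=P[v-20:v+21,u-20:u+21].reshape(-1,3);print(n,"zmax",w[:,2].max().round(3))
np.set_printoptions(linewidth=200,precision=0,suppress=True)
print(V[165:190,290:320])
big=cv2.resize(p[140:200,370:460],None,fx=6,fy=6,interpolation=cv2.INTER_CUBIC)
b2=cv2.resize(p[150:200,285:325],None,fx=6,fy=6,interpolation=cv2.INTER_CUBIC)
b2=cv2.copyMakeBorder(b2,0,60,0,0,0)
cv2.imwrite("pics/crop0.png",np.hstack([big,b2]))
E
```

```text
blue [ 170  219   85   63 4207] med z 0.004 max 0.017 ctr [0.3932 0.3042] size 0.1792 0.1146 ang 97.8 ctrd [0.3927 0.304 ]
green [ 174  142   84   58 3530] med z 0.004 max 0.017 ctr [0.5685 0.3027] size 0.1154 0.1799 ang 84.0 ctrd [0.5696 0.3072]
red z.094 [411 153  19  17 219] med z 0.095 max 0.099 ctr [ 0.5744 -0.1366] size 0.0359 0.0345 ang 124.1 ctrd [ 0.5743 -0.1365]
red z.094 [421 209  13  13 128] med z 0.02 max 0.024 ctr [ 0.4625 -0.1483] size 0.0244 0.0245 ang 178.1 ctrd [ 0.4626 -0.1488]
red z.094 [375 210  13  13 120] med z 0.019 max 0.024 ctr [ 0.4594 -0.0543] size 0.0248 0.0228 ang 134.9 ctrd [ 0.4599 -0.0546]
red z.02 [411 153  19  17 219] med z 0.095 max 0.099 ctr [ 0.5916 -0.1534] size 0.0387 0.0373 ang 124.1 ctrd [ 0.5915 -0.1533]
red z.02 [421 209  13  13 128] med z 0.02 max 0.024 ctr [ 0.4708 -0.1661] size 0.0264 0.0265 ang 178.1 ctrd [ 0.4709 -0.1667]
red z.02 [375 210  13  13 120] med z 0.019 max 0.024 ctr [ 0.4675 -0.0646] size 0.0268 0.0247 ang 134.9 ctrd [ 0.4679 -0.0649]
plate [ 376  141   75   53 1578] med z 0.015 max 0.068 ctr [ 0.5881 -0.1434] size 0.111 0.
[... 2471 characters left out ...]
 71  66  62  75  94  84  61  58  63  77  77  74  80  79 107 121 135 130 132 119 111]
 [130 127 137 132 134 129 110  90  75  76  70  65  67  74  70  71  69  70  71  67  63  78  95 116 123 123 120 123 113 105]
 [138 138 143 138 139 137 132 120 102  88  73  58  55  59  53  63  59  65  60  68  74  83 103 114 111 115 110 105 101 101]
 [143 146 147 146 146 145 145 138 133 110  95  85  65  55  57  65  71  71  78  89  94  99 107 111 108 104 106 103 101  98]
 [153 153 152 150 149 152 154 146 147 136 123 117 100  93  93 101 105  97 102  98 102 100 101 105 106  97 106  98  92  98]
 [160 161 154 144 151 154 148 150 147 143 139 137 135 126 119 118 116 116 115 106 110 106 100  99 106  98  96  97  92  91]]
```

View pics/crop0.png

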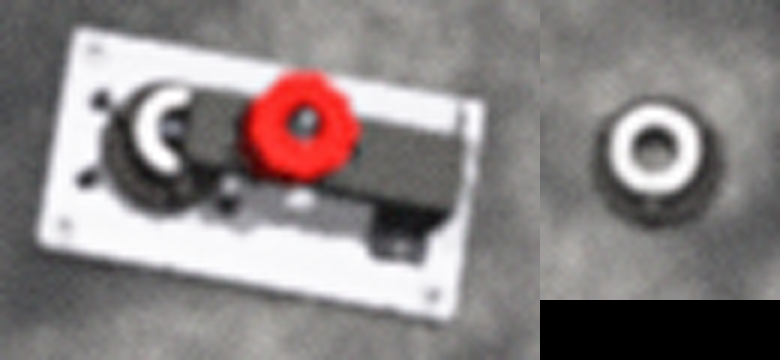

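The crop shows the plate corners at about (382,144), (451,156), (446,193) and (376,181) in full-image pixels. The stud tip shows in the nut's bore near (420,160), and the new casting's ring is at about (304,175). I'll refine the positions from these.

```bash
cat >> h.py <<'E'
def ring(p,c,u,v,r,zt,th=200):
    "bright top face near (u,v): filled hull -> moment centre -> plane zt"
    g=p.min(2).astype(np.uint8);m=np.zeros_like(g);s=np.s_[v-r:v+r+1,u-r:u+r+1];m[s]=g[s]>th
    n,l,st,ce=cv2.connectedComponentsWithStats(m)
    i=1+np.argmax(st[1:,4]);ct=np.vstack(cv2.findContours((l==i).astype(np.uint8),0,1)[0])
    e=cv2.fitEllipse(cv2.convexHull(ct))
    return e[0],e[1],onplane(c,*e[0],zt)
E
python3 - <<'E'
from h import *
import itertools
np.set_printoptions(precision=4,suppress=True)
z=np.load("top0.npz");p,d=z["p"],z["d"];P=cloud("top",d);c=calibration("top")
g=p.min(2);m=np.zeros((400,640),np.uint8);s=np.s_[138:200,370:458]
m[s]=(g[s]>185)&(P[s][...,2]<0.03)
n,l,st,ce=cv2.connectedComponentsWithStats(m);i=1+np.argmax(st[1:,4])
ct=max(cv2.findContours((l==i).astype(np.uint8),0,1)[0],key=len)
r=cv2.boxPoints(cv2.minAreaRect(ct));w=np.array([onplane(c,*q,.014) for q in r])
print(r,w,np.linalg.norm(w[1]-w[0]),np.linalg.norm(w[2]-w[1]),"ctr",w.mean(0))
for a,b in((0,1),(1,2)):
    e=w[b]-w[a];print("ang",np.degrees(np.arctan2(e[1],e[0])))
print("stud tip",onplane(c,420.4,159.7,.1))
print("new",ring(p,c,304,175,13,.03)); print("fin",ring(p,c,235,175,13,.033))
for n,(u,v,r,h) in dict(new=(304,175,9,.03),fin=(235,175,9,.033)).items():
    w=P[v-r:v+r+1,u-r:u+r+1].reshape(-1,3);q=w[(w[:,2]>h-.004)&(w[:,2]<h+.006)];print(n,len(q),q.mean(0),np.median(q,0))
can=P[210:255,295:345].reshape(-1,3);k=can[can[:,2]>.05];print("can",len(k),k.min(0),k.max(0),np.median(k,0))
tb=P[:125,160:360].reshape(-1,3);k=tb[(tb[:,2]>.04)&(tb[:,2]<.5)];print("toolbox",k.min(0),k.max(0))
z2=np.load("side0.npz");p2,d2=z2["p"],z2["d"];c2=calibration("side")
print("new s",ring(p2,c2,298,224,13,.03)); print("fin s",ring(p2,c2,258,252,13,.033))
def rot(s):
    import cv2;return cv2.Rodrigues(np.array(s))[0]
from workcell import read_state
print(rot(read_state()["tcp_rot"]))
E
```

```text
[[375.6262 179.8839]
 [382.3173 143.9195]
 [451.4365 156.7789]
 [444.7454 192.7433]] [[ 0.5497 -0.0553  0.014 ]
 [ 0.6326 -0.0715  0.014 ]
 [ 0.6036 -0.2265  0.014 ]
 [ 0.5215 -0.2085  0.014 ]] 0.08443126961297164 0.15771682512899318 ctr [ 0.5768 -0.1405  0.014 ]
ang -11.088229926973288
ang -100.60507845238202
stud tip [ 0.5762 -0.1368  0.1   ]
new ((303.7614440917969, 174.2891845703125), (13.402385711669922, 13.838271141052246), array([0.5583, 0.1051, 0.03  ]))
fin ((233.39173889160156, 174.4359893798828), (13.57730770111084, 14.152174949645996), array([0.5565, 0.2593, 0.033 ]))
new 116 [0.5579 0.1052 0.0305] [0.5586 0.1046 0.0305]
fin 115 [0.5551 0.2574 0.0337] [0.5549 0.2572 0.0339]
can 626 [0.3593 0.0378 0.0501] [0.4554 0.1026 1.0181] [0.4249 0.0731 0.0606]
toolbox [ 0.6983 -0.0086  0.04  ] [0.8808 0.3856 0.2241]
new s ((293.5130920410156, 221.30880737304688), (2.769843816757202, 5.072226524353027), array([0.5641, 0.114 , 0.03  ]))
fin s ((256.6339416503906, 251.2151641845703), (8.05692195892334, 13.59090518951416), array([0.5532, 0.263 , 0.033 ]))
[[ 0.9551  0.2963 -0.0005]
 [ 0.2963 -0.9551  0.0019]
 [ 0.0001 -0.002  -1.    ]]
```

```bash
cat > go.py <<'E'
"python3 go.py x y z yaw [x y z yaw ...]: shifts (mm, deg) from the measured pose, yaw = heading of tool x"
import sys; from h import *
s=read_state();R=cv2.Rodrigues(s["tcp_rot"])[0];p=s["tool_pos"];yaw=np.degrees(np.arctan2(R[1,0],R[0,0]))
print("t",round(s["time"],2),"tcp",p.round(4),"yaw",round(yaw,2),"w",round(s["width"]*85,1),"grip",round(s["grip_force"],1),"F",s["wrist_force"].round(1))
a=list(map(float,sys.argv[1:]))
for i in range(0,len(a),4):
    d=R.T@(np.array(a[i:i+3])-p);print("mm",(d*1000).round(1),"roll",round((yaw-a[i+3]+180)%360-180,2))
E
python3 go.py .5765 -.1385 .30 79.1 .5765 -.1385 .12 79.1
```

```text
t 0.1 tcp [ 0.1998 -0.6441  0.2301] yaw 17.24 w 84.7 grip 0.0 F [-0.   0.5  0.5]
mm [ 509.6 -371.4  -69.1] roll -61.86
mm [ 509.5 -371.   110.9] roll -61.86
```

Request:
step_arm([
  {"dx": 0, "dy": 0, "dz": -0.07, "fingers": -1},
  {"dx": 0.1, "dy": -0.07, "dz": -0.07, "roll": -62},
  {"dx": 0.51, "dy": -0.37, "dz": -0.07, "roll": -62},
  {"dx": 0.51, "dy": -0.37, "dz": -0.07, "roll": -62},
  {"dx": 0.51, "dy": -0.37, "dz": -0.07, "roll": -62},
  {"dx": 0.51, "dy": -0.37, "dz": -0.07, "roll": -62},
  {"dx": 0.51, "dy": -0.37, "dz": -0.07, "roll": -62},
  {"dx": 0.51, "dy": -0.37, "dz": -0.07, "roll": -62},
], squeeze=40)

```text
invalid input
```

Request:
step_arm([
  {"dx": 0, "dy": 0, "dz": 0},
])

```text
invalid input
```

Request:
step_arm([
  {"dx": 0, "dy": 0, "dz": -0.07, "fingers": -1, "roll": 0},
  {"dx": 0.1, "dy": -0.07, "dz": -0.07, "roll": -62, "fingers": -1},
  {"dx": 0.51, "dy": -0.37, "dz": -0.07, "roll": -62, "fingers": -1},
  {"dx": 0.51, "dy": -0.37, "dz": -0.07, "roll": -62, "fingers": -1},
  {"dx": 0.51, "dy": -0.37, "dz": -0.07, "roll": -62, "fingers": -1},
  {"dx": 0.51, "dy": -0.37, "dz": -0.07, "roll": -62, "fingers": -1},
  {"dx": 0.51, "dy": -0.37, "dz": -0.07, "roll": -62, "fingers": -1},
  {"dx": 0.51, "dy": -0.37, "dz": -0.07, "roll": -62, "fingers": -1},
], squeeze=40)

```text
time: 1.1
tool_pos: [0.463, -0.2928, 0.2997]
tcp_rot: [-2.419, -2.004, 0.0]
wrist_force: [1.0, -0.7, -0.2]
width: 1.002
grip_force: 0.0
```

```bash
python3 go.py .5765 -.1385 .30 79.1 .5765 -.1385 .12 79.1
```

```text
t 1.1 tcp [ 0.463  -0.2928  0.2997] yaw 79.29 w 85.2 grip 0.0 F [ 1.  -0.7 -0.2]
mm [172.7  82.9  -0.3] roll 0.19
mm [172.7  82.9 179.7] roll 0.19
```

Request:
step_arm([
  {"dx": 0.173, "dy": 0.083, "dz": 0, "roll": 0, "fingers": -1},
  {"dx": 0.173, "dy": 0.083, "dz": 0, "roll": 0, "fingers": -1},
  {"dx": 0.173, "dy": 0.083, "dz": 0, "roll": 0, "fingers": -1},
  {"dx": 0.173, "dy": 0.083, "dz": 0.05, "roll": 0, "fingers": -1},
  {"dx": 0.173, "dy": 0.083, "dz": 0.1, "roll": 0, "fingers": -1},
  {"dx": 0.173, "dy": 0.083, "dz": 0.16, "roll": 0, "fingers": -1},
  {"dx": 0.173, "dy": 0.083, "dz": 0.18, "roll": 0, "fingers": -1},
  {"dx": 0.173, "dy": 0.083, "dz": 0.18, "roll": 0, "fingers": -1},
])

```text
time: 2.1
tool_pos: [0.575, -0.14, 0.1187]
tcp_rot: [-2.418, -2.001, 0.003]
wrist_force: [0.2, 0.2, -0.5]
width: 0.999
grip_force: 0.0
```

```bash
python3 go.py .5765 -.1385 .07 79.1; python3 - <<'E'
from h import *
p,d=read_camera("side");q,_=read_camera("top")
cv2.imwrite("pics/a.png",np.vstack([cv2.resize(p[130:230,280:420],(700,500))[100:400],cv2.resize(q[120:210,340:480],(700,450),interpolation=2)[100:400]]))
E
```

```text
t 2.1 tcp [ 0.575  -0.14    0.1187] yaw 79.23 w 84.9 grip 0.0 F [ 0.2  0.2 -0.5]
mm [ 1.7  1.4 48.6] roll 0.13
```

View pics/a.png

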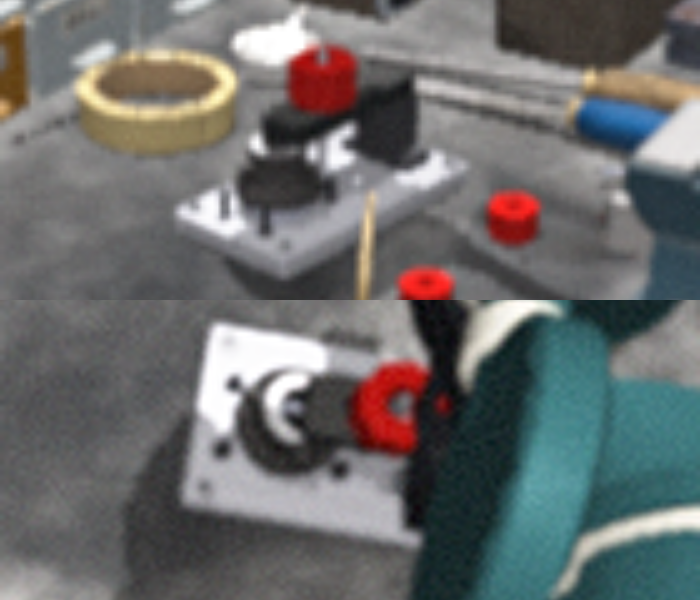

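The side view shows the nut on the stud, with the strap resting on the heel and the casting. The top view shows the fingers lined up over the nut, as far as parallax allows. I'll go down and grip.

Request:
step_arm([
  {"dx": 0.0015, "dy": 0.0015, "dz": 0.025, "roll": 0, "fingers": -1},
  {"dx": 0.0015, "dy": 0.0015, "dz": 0.048, "roll": 0, "fingers": -1},
  {"dx": 0.0015, "dy": 0.0015, "dz": 0.048, "roll": 0, "fingers": -1},
  {"dx": 0.0015, "dy": 0.0015, "dz": 0.048, "roll": 0, "fingers": 1},
  {"dx": 0.0015, "dy": 0.0015, "dz": 0.048, "roll": 0, "fingers": 1},
  {"dx": 0.0015, "dy": 0.0015, "dz": 0.048, "roll": 0, "fingers": 1},
  {"dx": 0.0015, "dy": 0.0015, "dz": 0.048, "roll": 0, "fingers": 1},
  {"dx": 0.0015, "dy": 0.0015, "dz": 0.048, "roll": 0, "fingers": 1},
], squeeze=30)

```text
time: 3.2
tool_pos: [0.5788, -0.1393, 0.0737]
tcp_rot: [2.419, 2.002, 0.002]
wrist_force: [-0.7, -0.2, 5.9]
width: 0.42
grip_force: 29.5
```

```bash
python3 go.py .5765 -.1385 .118 79.1
```

```text
t 3.2 tcp [ 0.5788 -0.1393  0.0737] yaw 79.24 w 35.7 grip 29.5 F [-0.7 -0.2  5.9]
mm [  0.4  -2.3 -44.3] roll 0.14
```

Request:
step_arm([
  {"dx": 0, "dy": 0, "dz": -0.02, "roll": 0, "fingers": 1},
  {"dx": 0, "dy": 0, "dz": -0.06, "roll": 0, "fingers": 1},
  {"dx": 0, "dy": 0, "dz": -0.12, "roll": 0, "fingers": 1},
  {"dx": 0, "dy": 0, "dz": -0.18, "roll": 0, "fingers": 1},
  {"dx": 0, "dy": 0, "dz": -0.18, "roll": 0, "fingers": 1},
])

```text
time: 3.82
tool_pos: [0.582, -0.1402, 0.2611]
tcp_rot: [2.411, 1.996, 0.013]
wrist_force: [0.4, 0.6, -0.6]
width: 0.417
grip_force: 30.2
```

```bash
python3 go.py .385 .3615 .25 97.8; python3 - <<'E'
from h import *
p,d=read_camera("side")
cv2.imwrite("pics/b.png",cv2.resize(p[70:220,260:460],(800,600),interpolation=2))
E
```

```text
t 3.83 tcp [ 0.582  -0.1402  0.2611] yaw 79.24 w 35.5 grip 30.2 F [ 0.4  0.6 -0.6]
mm [ 456.1 -287.3    6.4] roll -18.56
```

View pics/b.png

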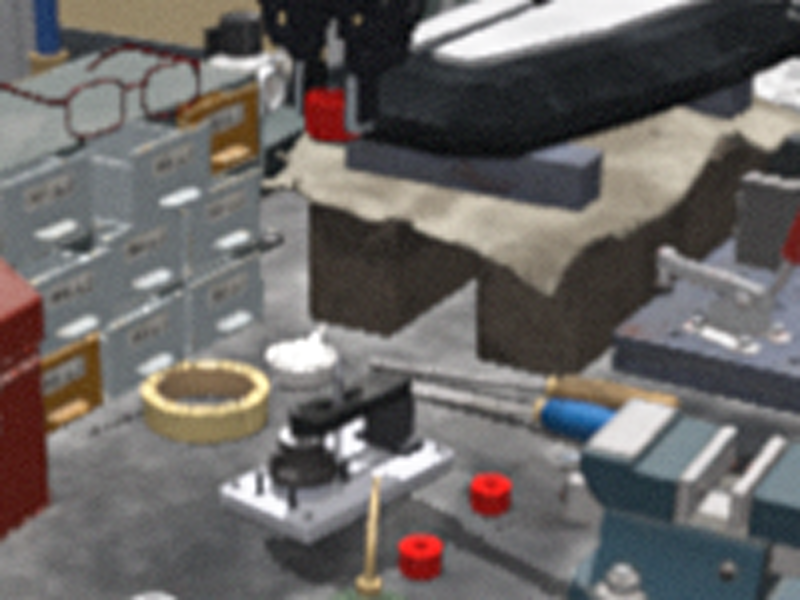

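The nut has come off cleanly and is in the fingers at about (330,115) in the crop; the strap is still in place with the stud bare. Next it goes to the blue tray.

Request:
step_arm([
  {"dx": 0.456, "dy": -0.287, "dz": 0.005, "roll": -18.5, "fingers": 1},
  {"dx": 0.456, "dy": -0.287, "dz": 0.005, "roll": -18.5, "fingers": 1},
  {"dx": 0.456, "dy": -0.287, "dz": 0.005, "roll": -18.5, "fingers": 1},
  {"dx": 0.456, "dy": -0.287, "dz": 0.005, "roll": -18.5, "fingers": 1},
  {"dx": 0.456, "dy": -0.287, "dz": 0.005, "roll": -18.5, "fingers": 1},
  {"dx": 0.456, "dy": -0.287, "dz": 0.005, "roll": -18.5, "fingers": 1},
  {"dx": 0.456, "dy": -0.287, "dz": 0.005, "roll": -18.5, "fingers": 1},
  {"dx": 0.456, "dy": -0.287, "dz": 0.005, "roll": -18.5, "fingers": 1},
])

```text
time: 4.88
tool_pos: [0.3933, 0.3274, 0.246]
tcp_rot: [-2.066, -2.366, 0.004]
wrist_force: [0.7, -0.1, -1.2]
width: 0.417
grip_force: 30.3
```

```bash
python3 go.py .385 .3615 .10 97.8
```

```text
t 4.88 tcp [0.3933 0.3274 0.246 ] yaw 97.74 w 35.4 grip 30.3 F [ 0.7 -0.1 -1.2]
mm [ 35.1  -3.3 145.9] roll -0.06
```

Request:
step_arm([
  {"dx": 0.035, "dy": -0.003, "dz": 0.02, "roll": 0, "fingers": 1},
  {"dx": 0.035, "dy": -0.003, "dz": 0.08, "roll": 0, "fingers": 1},
  {"dx": 0.035, "dy": -0.003, "dz": 0.14, "roll": 0, "fingers": 1},
  {"dx": 0.035, "dy": -0.003, "dz": 0.19, "roll": 0, "fingers": 1},
  {"dx": 0.035, "dy": -0.003, "dz": 0.215, "roll": 0, "fingers": 1},
  {"dx": 0.035, "dy": -0.003, "dz": 0.225, "roll": 0, "fingers": 1},
  {"dx": 0.035, "dy": -0.003, "dz": 0.225, "roll": 0, "fingers": 1},
])

```text
time: 5.75
tool_pos: [0.3869, 0.3601, 0.0217]
tcp_rot: [-2.066, -2.366, 0.003]
wrist_force: [0.4, 0.1, 0.1]
width: 0.42
grip_force: 30.3
```

```bash
python3 go.py .385 .3615 .01 97.8
```

```text
t 5.75 tcp [0.3869 0.3601 0.0217] yaw 97.74 w 35.7 grip 30.3 F [0.4 0.1 0.1]
mm [ 1.7 -1.7 11.7] roll -0.06
```

Request:
step_arm([
  {"dx": 0, "dy": 0, "dz": 0.007, "roll": 0, "fingers": 1},
  {"dx": 0, "dy": 0, "dz": 0.0125, "roll": 0, "fingers": 1},
  {"dx": 0, "dy": 0, "dz": 0.0125, "roll": 0, "fingers": 1},
  {"dx": 0, "dy": 0, "dz": 0.0125, "roll": 0, "fingers": -0.3},
  {"dx": 0, "dy": 0, "dz": 0.0125, "roll": 0, "fingers": -0.3},
  {"dx": 0, "dy": 0, "dz": 0.0125, "roll": 0, "fingers": -0.3},
  {"dx": 0, "dy": 0, "dz": -0.04, "roll": 0, "fingers": -0.3},
  {"dx": 0, "dy": 0, "dz": -0.1, "roll": 0, "fingers": -0.3},
])

```text
time: 6.75
tool_pos: [0.3865, 0.3597, 0.1222]
tcp_rot: [-2.066, -2.366, 0.006]
wrist_force: [0.7, 0.8, -0.0]
width: 0.648
grip_force: 0.0
```

```bash
python3 go.py .5765 -.1385 .25 79.1; python3 - <<'E'
from h import *
p,d=read_camera("side")
p=cv2.resize(p[230:350,190:390],(800,480),interpolation=2);cv2.imwrite("pics/c.png",p)
E
```

```text
t 6.75 tcp [0.3865 0.3597 0.1222] yaw 97.73 w 55.1 grip 0.0 F [ 0.7  0.8 -0. ]
mm [-519.5  120.9 -127.2] roll 18.63
```

View pics/c.png

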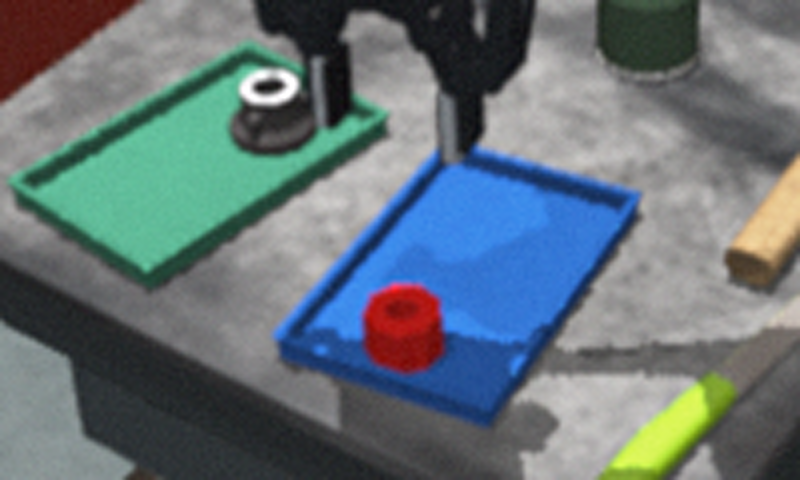

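The nut stands upright in the blue tray's +y end, at about (402,325) in the crop. With the fixture clear of the arm, I'll measure the strap and stud.

```bash
python3 - <<'E'
from h import *
np.set_printoptions(precision=4,suppress=True)
p,d=read_camera("top");P=cloud("top",d);c=calibration("top");np.savez("top1.npz",p=p,d=d)
s=np.s_[138:200,370:458];g=p.max(2)
m=np.zeros((400,640),np.uint8);m[s]=(P[s][...,2]>.055)&(P[s][...,2]<.08)&(g[s]<150)
print(P[...,2][m>0].mean())
n,l,st,ce=cv2.connectedComponentsWithStats(m);i=1+np.argmax(st[1:,4]);print(st[i])
ct=max(cv2.findContours((l==i).astype(np.uint8),0,1)[0],key=len)
r=cv2.boxPoints(cv2.minAreaRect(ct));w=np.array([onplane(c,*q,.068) for q in r])
e=[w[1]-w[0],w[2]-w[1]];print([np.linalg.norm(x) for x in e],[np.degrees(np.arctan2(x[1],x[0])) for x in e],"strap",w.mean(0))
big=cv2.resize(p[140:200,370:460],None,fx=8,fy=8,interpolation=2);cv2.imwrite("pics/d.png",big)
E
```

```text
0.06805845267959491
[400 155  48  22 557]
[np.float64(0.031082211099791947), np.float64(0.09990220345907531)] [np.float64(-11.1025102830974), np.float64(-100.20751284119807)] strap [ 0.572  -0.1498  0.068 ]
```

View pics/d.png

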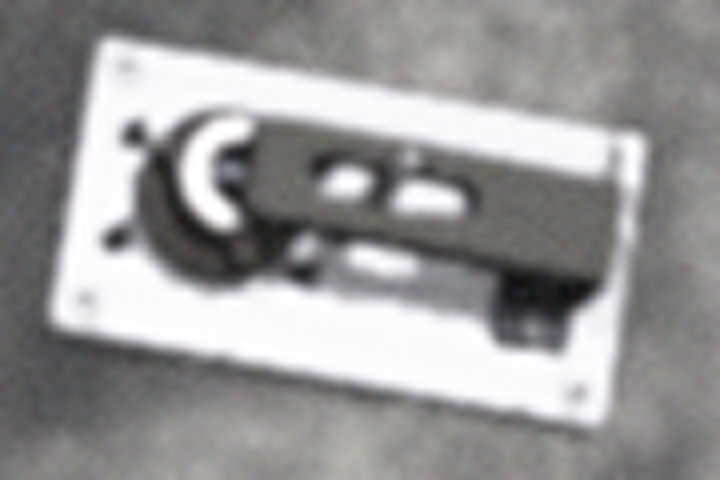

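Strap midpoint is near (0.572,-0.150) at yaw 79.4°, and the stud stands through the slot. Next I'll fetch the strap.

Request:
step_arm([
  {"dx": 0, "dy": 0, "dz": -0.06, "roll": 0, "fingers": -0.3},
  {"dx": -0.06, "dy": 0.014, "dz": -0.1, "roll": 18.3, "fingers": -0.3},
  {"dx": -0.53, "dy": 0.12, "dz": -0.1, "roll": 18.3, "fingers": -0.3},
  {"dx": -0.53, "dy": 0.12, "dz": -0.1, "roll": 18.3, "fingers": -0.3},
  {"dx": -0.53, "dy": 0.12, "dz": -0.1, "roll": 18.3, "fingers": -0.3},
  {"dx": -0.53, "dy": 0.12, "dz": -0.1, "roll": 18.3, "fingers": -0.3},
  {"dx": -0.53, "dy": 0.12, "dz": -0.1, "roll": 18.3, "fingers": -0.3},
  {"dx": -0.53, "dy": 0.12, "dz": -0.1, "roll": 18.3, "fingers": -0.3},
])

```text
time: 7.85
tool_pos: [0.5377, -0.0417, 0.2209]
tcp_rot: [2.417, 2.007, 0.001]
wrist_force: [1.6, 1.0, -0.2]
width: 0.655
grip_force: 0.0
```

```bash
python3 go.py .575 -.153 .20 79.4 .575 -.153 .1 79.4
```

```text
t 7.85 tcp [ 0.5377 -0.0417  0.2209] yaw 79.42 w 55.7 grip 0.0 F [ 1.6  1.  -0.2]
mm [-102.6   57.1   20.9] roll 0.02
mm [-102.6   57.   120.9] roll 0.02
```

Request:
step_arm([
  {"dx": -0.103, "dy": 0.057, "dz": 0.02, "roll": 0, "fingers": -0.3},
  {"dx": -0.103, "dy": 0.057, "dz": 0.02, "roll": 0, "fingers": -0.3},
  {"dx": -0.103, "dy": 0.057, "dz": 0.06, "roll": 0, "fingers": -0.3},
  {"dx": -0.103, "dy": 0.057, "dz": 0.11, "roll": 0, "fingers": -0.3},
  {"dx": -0.103, "dy": 0.057, "dz": 0.11, "roll": 0, "fingers": -0.3},
  {"dx": -0.103, "dy": 0.057, "dz": 0.11, "roll": 0, "fingers": -0.3},
])

```text
time: 8.6
tool_pos: [0.5753, -0.1515, 0.1122]
tcp_rot: [2.415, 2.007, 0.001]
wrist_force: [0.1, 0.5, 0.4]
width: 0.647
grip_force: 0.0
```

```bash
python3 go.py .5755 -.153 .055 79.4
```

```text
t 8.6 tcp [ 0.5753 -0.1515  0.1122] yaw 79.45 w 55.0 grip 0.0 F [0.1 0.5 0.4]
mm [-1.5  0.4 57.2] roll 0.05
```

Request:
step_arm([
  {"dx": -0.0015, "dy": 0, "dz": 0.03, "roll": 0, "fingers": -0.3},
  {"dx": -0.0015, "dy": 0, "dz": 0.057, "roll": 0, "fingers": -0.3},
  {"dx": -0.0015, "dy": 0, "dz": 0.057, "roll": 0, "fingers": -0.3},
  {"dx": -0.0015, "dy": 0, "dz": 0.057, "roll": 0, "fingers": -0.3},
])

```text
time: 9.1
tool_pos: [0.5762, -0.1532, 0.0567]
tcp_rot: [2.413, 2.006, 0.004]
wrist_force: [-0.5, -0.4, -0.1]
width: 0.649
grip_force: 0.0
```

Request:
step_arm([
  {"dx": 0, "dy": 0, "dz": 0, "roll": 0, "fingers": 0},
  {"dx": 0, "dy": 0, "dz": 0, "roll": 0, "fingers": 0.2},
  {"dx": 0, "dy": 0, "dz": 0, "roll": 0, "fingers": 0.3},
  {"dx": 0, "dy": 0, "dz": 0, "roll": 0, "fingers": 0.5},
  {"dx": 0, "dy": 0, "dz": 0, "roll": 0, "fingers": 1},
  {"dx": 0, "dy": 0, "dz": 0, "roll": 0, "fingers": 1},
  {"dx": 0, "dy": 0, "dz": 0, "roll": 0, "fingers": 1},
], squeeze=50)

```text
time: 9.98
tool_pos: [0.5744, -0.1529, 0.0547]
tcp_rot: [2.416, 2.007, 0.0]
wrist_force: [-1.9, 0.7, 5.7]
width: 0.32
grip_force: 50.4
```

```bash
python3 go.py .5755 -.153 .055 79.4
```

```text
t 9.97 tcp [ 0.5744 -0.1529  0.0547] yaw 79.43 w 27.2 grip 50.4 F [-1.9  0.7  5.7]
mm [ 0.2  1.1 -0.3] roll 0.03
```

Request:
step_arm([
  {"dx": 0, "dy": 0, "dz": -0.015, "roll": 0, "fingers": 1},
  {"dx": 0, "dy": 0, "dz": -0.045, "roll": 0, "fingers": 1},
  {"dx": 0, "dy": 0, "dz": -0.09, "roll": 0, "fingers": 1},
  {"dx": 0, "dy": 0, "dz": -0.15, "roll": 0, "fingers": 1},
  {"dx": 0, "dy": 0, "dz": -0.19, "roll": 0, "fingers": 1},
  {"dx": 0, "dy": 0, "dz": -0.19, "roll": 0, "fingers": 1},
])

```text
time: 10.72
tool_pos: [0.5768, -0.1537, 0.2491]
tcp_rot: [2.411, 2.003, 0.008]
wrist_force: [0.4, -0.9, -3.8]
width: 0.324
grip_force: 50.0
```

```bash
python3 go.py .3965 .278 .25 97.8
```

```text
t 10.72 tcp [ 0.5768 -0.1537  0.2491] yaw 79.43 w 27.5 grip 50.0 F [ 0.4 -0.9 -3.8]
mm [ 391.3 -256.4   -3.7] roll -18.37
```

Request:
step_arm([
  {"dx": 0.1, "dy": -0.066, "dz": -0.01, "roll": -10, "fingers": 1},
  {"dx": 0.39, "dy": -0.256, "dz": -0.01, "roll": -18.4, "fingers": 1},
  {"dx": 0.39, "dy": -0.256, "dz": -0.01, "roll": -18.4, "fingers": 1},
  {"dx": 0.39, "dy": -0.256, "dz": -0.01, "roll": -18.4, "fingers": 1},
  {"dx": 0.39, "dy": -0.256, "dz": -0.01, "roll": -18.4, "fingers": 1},
  {"dx": 0.39, "dy": -0.256, "dz": -0.01, "roll": -18.4, "fingers": 1},
  {"dx": 0.39, "dy": -0.256, "dz": -0.01, "roll": -18.4, "fingers": 1},
  {"dx": 0.39, "dy": -0.256, "dz": -0.01, "roll": -18.4, "fingers": 1},
])

```text
time: 11.72
tool_pos: [0.3911, 0.2792, 0.2513]
tcp_rot: [-2.06, -2.37, 0.006]
wrist_force: [0.0, -0.2, -3.8]
width: 0.33
grip_force: 50.3
```

```bash
python3 go.py .3965 .278 .05 97.8
```

```text
t 11.72 tcp [0.3911 0.2792 0.2513] yaw 98.01 w 28.0 grip 50.3 F [ 0.  -0.2 -3.8]
mm [ -1.8   6.  201.3] roll 0.21
```

Request:
step_arm([
  {"dx": -0.002, "dy": 0.006, "dz": 0.05, "roll": 0, "fingers": 1},
  {"dx": -0.002, "dy": 0.006, "dz": 0.11, "roll": 0, "fingers": 1},
  {"dx": -0.002, "dy": 0.006, "dz": 0.17, "roll": 0, "fingers": 1},
  {"dx": -0.002, "dy": 0.006, "dz": 0.21, "roll": 0, "fingers": 1},
  {"dx": -0.002, "dy": 0.006, "dz": 0.225, "roll": 0, "fingers": 1},
  {"dx": -0.002, "dy": 0.006, "dz": 0.235, "roll": 0, "fingers": 1},
  {"dx": -0.002, "dy": 0.006, "dz": 0.235, "roll": 0, "fingers": 1},
])

```text
time: 12.6
tool_pos: [0.4008, 0.2766, 0.0194]
tcp_rot: [2.064, 2.368, 0.001]
wrist_force: [-1.0, -0.0, -2.6]
width: 0.323
grip_force: 50.3
```

```bash
python3 go.py .3965 .278 .0035 97.8
```

```text
t 12.6 tcp [0.4008 0.2766 0.0194] yaw 97.83 w 27.5 grip 50.3 F [-1.  -0.  -2.6]
mm [ 2.  -4.  15.9] roll 0.03
```

Request:
step_arm([
  {"dx": 0.002, "dy": -0.004, "dz": 0.008, "roll": 0, "fingers": 1},
  {"dx": 0.002, "dy": -0.004, "dz": 0.014, "roll": 0, "fingers": 1},
  {"dx": 0.002, "dy": -0.004, "dz": 0.016, "roll": 0, "fingers": 1},
  {"dx": 0.002, "dy": -0.004, "dz": 0.016, "roll": 0, "fingers": 1},
])

```text
time: 13.1
tool_pos: [0.3959, 0.2778, 0.0037]
tcp_rot: [-2.064, -2.368, 0.001]
wrist_force: [-4.1, -0.5, 4.7]
width: 0.325
grip_force: 51.3
```

Request:
step_arm([
  {"dx": 0, "dy": 0, "dz": 0, "roll": 0, "fingers": 0},
  {"dx": 0, "dy": 0, "dz": 0, "roll": 0, "fingers": -0.1},
  {"dx": 0, "dy": 0, "dz": 0, "roll": 0, "fingers": -0.1},
  {"dx": 0, "dy": 0, "dz": 0, "roll": 0, "fingers": -0.1},
  {"dx": 0, "dy": 0, "dz": -0.04, "roll": 0, "fingers": -0.1},
  {"dx": 0, "dy": 0, "dz": -0.1, "roll": 0, "fingers": -1},
  {"dx": 0, "dy": 0, "dz": -0.16, "roll": 0, "fingers": -1},
  {"dx": 0, "dy": 0, "dz": -0.2, "roll": 0, "fingers": -1},
])

```text
time: 14.1
tool_pos: [0.397, 0.2784, 0.2064]
tcp_rot: [2.064, 2.367, 0.006]
wrist_force: [0.0, 0.5, 0.6]
width: 1.001
grip_force: 0.0
```

```bash
python3 go.py .3965 .278 .0035 97.8; python3 - <<'E'
from h import *
np.set_printoptions(precision=4,suppress=True)
p,d=read_camera("top");np.savez("top2.npz",p=p,d=d);c=calibration("top")
q,_=read_camera("side")
# clamped casting ring, seat top z=.054
print(ring(p,c,398,164,14,.054,190))
a=cv2.resize(p[130:200,360:460],(640,448),interpolation=2)
b=cv2.resize(q[230:350,190:390],(800,480),interpolation=2)[100:]
cv2.imwrite("pics/e.png",cv2.resize(np.vstack([np.pad(a[120:320],((0,0),(0,160),(0,0))),b]),(800,580)))
E
```

```text
t 14.1 tcp [0.397  0.2784 0.2064] yaw 97.84 w 85.1 grip 0.0 F [0.  0.5 0.6]
mm [ -0.6  -1.3 202.9] roll 0.04
((397.70489501953125, 158.0061798095703), (31.55610466003418, 32.78895568847656), array([ 0.5905, -0.0985,  0.054 ]))
```

View pics/e.png

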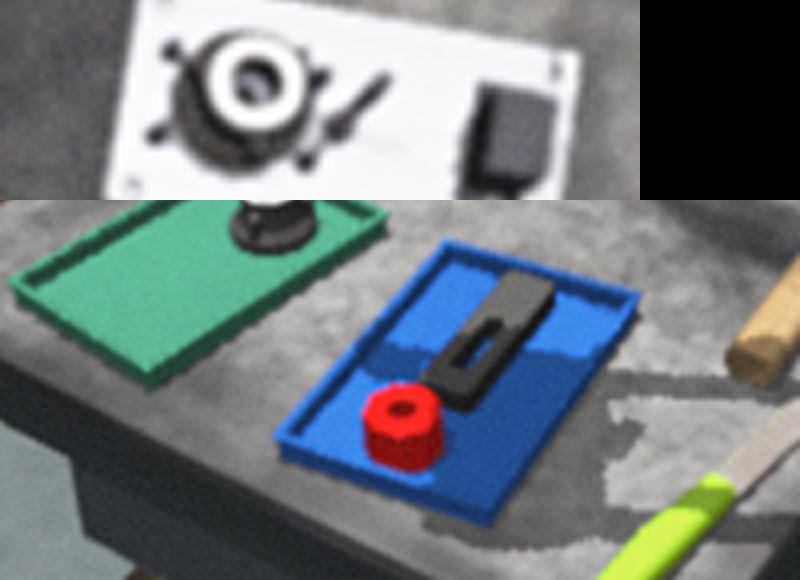

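The nut and strap both lie in the blue tray. The clamped casting's ring is at about (400,162) in the full image, the stud base at about (413,169) and its tip at about (420.6,161).

```bash
python3 - <<'E'
from h import *
np.set_printoptions(precision=4,suppress=True)
z=np.load("top2.npz");p,d=z["p"],z["d"];P=cloud("top",d);c=calibration("top")
for zt,(u,v,r) in {.054:(400,162,13),.030:(304,175,13),.033:(234,175,13)}.items():
    q=p.copy();q[abs(P[...,2]-zt)>.008]=0
    print(zt,ring(q,c,u,v,r,zt,170))
print("stud base",onplane(c,412.8,169,.014),"tip",onplane(c,420.6,160.9,.1))
# pins: dark blobs on plate
g=p.max(2);m=np.zeros((400,640),np.uint8)
a=cv2.resize(p[150:185,378:425],None,fx=14,fy=14,interpolation=2);cv2.imwrite("pics/f.png",a)
# upright plate edge centre again
z=np.load("top2.npz")
m[138:200,370:458]=((p.min(2)>165)&(P[...,2]<.03))[138:200,370:458]
ct=np.vstack(cv2.findContours(m,0,1)[0]);r=cv2.boxPoints(cv2.minAreaRect(cv2.convexHull(ct)))
w=np.array([onplane(c,*k,.014) for k in r]);print(w.mean(0),[np.linalg.norm(w[i]-w[i-1]) for i in(1,2)],[np.degrees(np.arctan2(*(w[i]-w[i-1])[1::-1])) for i in(1,2)])
# green tray edges
E
python3 go.py .5865 -.103 .25 79.4
```

```text
0.054 ((400.3752746582031, 160.68601989746094), (14.133331298828125, 16.69146156311035), array([ 0.5846, -0.1041,  0.054 ]))
0.03 ((303.7337341308594, 174.3994903564453), (14.056872367858887, 14.505315780639648), array([0.5581, 0.1051, 0.03  ]))
0.033 ((233.73907470703125, 174.62339782714844), (13.501026153564453, 14.664559364318848), array([0.5561, 0.2585, 0.033 ]))
stud base [ 0.575 -0.139  0.014] tip [ 0.5736 -0.1372  0.1   ]
[ 0.5696 -0.1385  0.014 ] [np.float64(0.12521982098912182), np.float64(0.16003598132656285)] [np.float64(-8.735130700930215), np.float64(-98.12504010835045)]
t 14.2 tcp [0.3994 0.2799 0.2092] yaw 97.84 w 85.3 grip 0.0 F [0.2 0.3 0.5]
mm [-404.6  133.6  -41.3] roll 18.44
```

View pics/f.png

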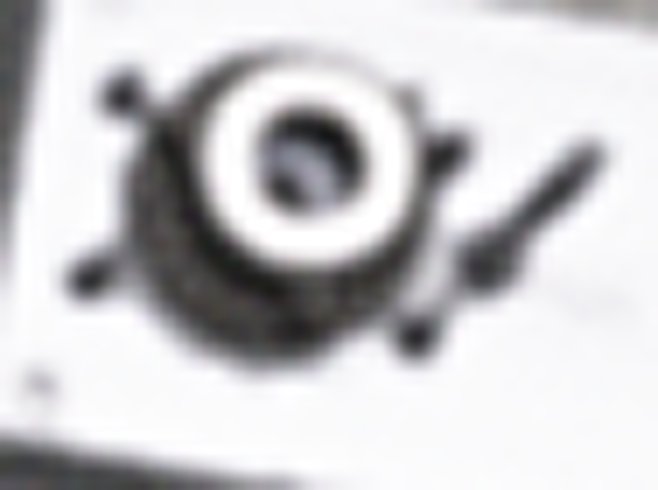

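Request:
step_arm([
  {"dx": -0.03, "dy": 0.01, "dz": -0.04, "roll": 10, "fingers": -1},
  {"dx": -0.397, "dy": 0.133, "dz": -0.04, "roll": 18.4, "fingers": -1},
  {"dx": -0.397, "dy": 0.133, "dz": -0.04, "roll": 18.4, "fingers": -1},
  {"dx": -0.397, "dy": 0.133, "dz": -0.04, "roll": 18.4, "fingers": -1},
  {"dx": -0.397, "dy": 0.133, "dz": -0.04, "roll": 18.4, "fingers": -1},
  {"dx": -0.397, "dy": 0.133, "dz": -0.04, "roll": 18.4, "fingers": -1},
  {"dx": -0.397, "dy": 0.133, "dz": -0.04, "roll": 18.4, "fingers": -1},
  {"dx": -0.397, "dy": 0.133, "dz": -0.04, "roll": 18.4, "fingers": -1},
])

```text
time: 15.2
tool_pos: [0.5824, -0.1009, 0.2411]
tcp_rot: [-2.42, -2.002, 0.003]
wrist_force: [-0.6, 0.1, 0.2]
width: 1.002
grip_force: 0.0
```

```bash
python3 go.py .5858 -.0954 .13 79.4
```

```text
t 15.2 tcp [ 0.5824 -0.1009  0.2411] yaw 79.2 w 85.2 grip 0.0 F [-0.6  0.1  0.2]
mm [  6.1   2.6 111.1] roll -0.2
```

Request:
step_arm([
  {"dx": 0.006, "dy": 0.002, "dz": 0.04, "roll": 0, "fingers": -1},
  {"dx": 0.006, "dy": 0.002, "dz": 0.1, "roll": 0, "fingers": -1},
  {"dx": 0.006, "dy": 0.002, "dz": 0.14, "roll": 0, "fingers": -1},
  {"dx": 0.006, "dy": 0.002, "dz": 0.16, "roll": 0, "fingers": -1},
  {"dx": 0.006, "dy": 0.002, "dz": 0.16, "roll": 0, "fingers": -1},
  {"dx": 0.006, "dy": 0.002, "dz": 0.16, "roll": 0, "fingers": -1},
])

```text
time: 15.95
tool_pos: [0.5866, -0.0919, 0.0849]
tcp_rot: [2.414, 2.006, 0.003]
wrist_force: [-0.2, -0.6, -0.5]
width: 0.999
grip_force: 0.0
```

```bash
python3 go.py .5858 -.0954 .0235 79.4
```

```text
t 15.95 tcp [ 0.5866 -0.0919  0.0849] yaw 79.45 w 84.9 grip 0.0 F [-0.2 -0.6 -0.5]
mm [-3.5 -0.3 61.4] roll 0.05
```

Request:
step_arm([
  {"dx": -0.0035, "dy": 0, "dz": 0.02, "roll": 0, "fingers": -1},
  {"dx": -0.0035, "dy": 0, "dz": 0.04, "roll": 0, "fingers": -1},
  {"dx": -0.0035, "dy": 0, "dz": 0.055, "roll": 0, "fingers": -1},
  {"dx": -0.0035, "dy": 0, "dz": 0.061, "roll": 0, "fingers": -1},
  {"dx": -0.0035, "dy": 0, "dz": 0.061, "roll": 0, "fingers": -1},
  {"dx": -0.0035, "dy": 0, "dz": 0.061, "roll": 0, "fingers": -1},
])

```text
time: 16.7
tool_pos: [0.5849, -0.0954, 0.0225]
tcp_rot: [2.416, 2.007, 0.001]
wrist_force: [-0.9, 0.1, 0.8]
width: 1.0
grip_force: 0.0
```

Request:
step_arm([
  {"dx": 0, "dy": 0, "dz": 0, "roll": 0, "fingers": -0.4},
  {"dx": 0, "dy": 0, "dz": 0, "roll": 0, "fingers": -0.3},
  {"dx": 0, "dy": 0, "dz": 0, "roll": 0, "fingers": -0.2},
  {"dx": 0, "dy": 0, "dz": 0, "roll": 0, "fingers": 0},
  {"dx": 0, "dy": 0, "dz": 0, "roll": 0, "fingers": 0.5},
  {"dx": 0, "dy": 0, "dz": 0, "roll": 0, "fingers": 0.5},
], squeeze=70)

```text
time: 17.45
tool_pos: [0.5841, -0.0953, 0.0231]
tcp_rot: [-2.416, -2.007, 0.001]
wrist_force: [-4.3, 0.9, 7.2]
width: 0.518
grip_force: 69.5
```

```bash
python3 go.py .5858 -.0954 .0235 79.4
```

```text
t 17.45 tcp [ 0.5841 -0.0953  0.0231] yaw 79.43 w 44.0 grip 69.5 F [-4.3  0.9  7.2]
mm [ 0.2  1.7 -0.4] roll 0.03
```

```bash
python3 - <<'E'
from h import *
np.set_printoptions(precision=1,suppress=True,linewidth=150)
s=read_state();R=cv2.Rodrigues(s["tcp_rot"])[0]
for n in("side","top"):
    p,d=read_camera(n);P=cloud(n,d);cv2.imwrite(f"pics/g_{n}.png",p)
    T=(P-s["tool_pos"])@R*1000
    ok=(abs(T[...,0])<75)&(abs(T[...,1])<75)&(d>0)
    for lo,hi in((-5,5),(5,15),(15,30),(30,45),(45,60),(60,70),(70,80),(80,95),(95,120)):
        k=ok&(-T[...,2]>lo)&(-T[...,2]<hi)
        if k.sum()>5: q=T[k];print(n,lo,hi,k.sum(),"x",np.percentile(q[:,0],[1,10,90,99]),"y",np.percentile(q[:,1],[1,10,90,99]))
p=cv2.imread("pics/g_side.png");cv2.imwrite("pics/g.png",cv2.resize(p[110:220,290:420],(780,660),interpolation=2)[:600])
E
```

```text
side -5 5 61 x [-41.5 -29.2  22.4  24.5] y [-30.3 -27.2  13.3  21.6]
side 5 15 82 x [-40.7   0.1  15.5  20.6] y [-37.5 -34.2  22.7  34. ]
side 15 30 150 x [-14.6  -8.6  13.2  17.7] y [-37.7 -33.7  22.9  31.1]
side 30 45 76 x [-10.8  -6.7  13.7  16.3] y [-46.2 -36.4  28.6  44.9]
side 45 60 148 x [-9.5 -6.9 14.7 16.5] y [-57.4 -54.1  46.3  53.3]
side 60 70 110 x [-11.6  -7.5  17.6  20.4] y [-60.4 -58.7  49.1  57.9]
side 70 80 130 x [-12.2  -7.   17.8  20.9] y [-63.4 -61.4  50.6  59.9]
side 80 95 192 x [-10.2   0.9  19.3  21.7] y [-67.9 -65.   52.4  62.3]
side 95 120 277 x [-7.8 -1.7 17.6 22.1] y [-70.1 -60.4  37.5  60.7]
top -5 5 28 x [10.5 12.2 25.7 27.7] y [-40.  -34.5  32.6  38. ]
top 5 15 32 x [11.3 12.5 19.7 21.4] y [-16.4 -13.5  14.   16.9]
```

View pics/g.png

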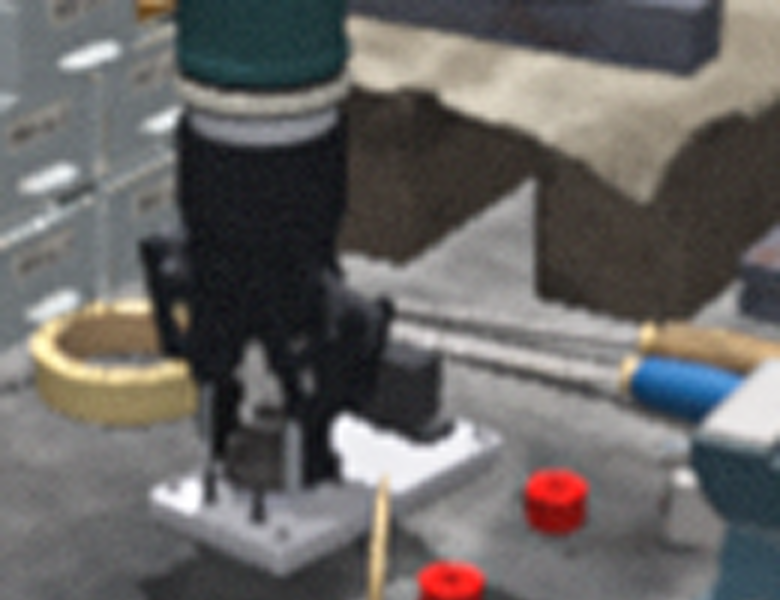

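The view shows the fingers round the casting, with the tips at about (290,480), close to the base but a little high. The opening reads 44 mm and I expected about 47, so I'm on the cone. I'll reopen and go 3 mm lower.

Request:
step_arm([
  {"dx": 0, "dy": 0, "dz": 0, "roll": 0, "fingers": -0.4},
  {"dx": 0, "dy": 0, "dz": 0, "roll": 0, "fingers": -0.4},
  {"dx": 0, "dy": 0, "dz": 0.003, "roll": 0, "fingers": -0.4},
  {"dx": 0, "dy": 0, "dz": 0.003, "roll": 0, "fingers": -0.4},
  {"dx": 0, "dy": 0, "dz": 0.003, "roll": 0, "fingers": 0.5},
  {"dx": 0, "dy": 0, "dz": 0.003, "roll": 0, "fingers": 0.5},
  {"dx": 0, "dy": 0, "dz": 0.003, "roll": 0, "fingers": 0.5},
  {"dx": 0, "dy": 0, "dz": 0.003, "roll": 0, "fingers": 0.5},
])

```text
time: 18.55
tool_pos: [0.5844, -0.0953, 0.0196]
tcp_rot: [2.416, 2.007, -0.0]
wrist_force: [-2.5, 0.7, 4.7]
width: 0.523
grip_force: 70.5
```

```bash
python3 go.py .5841 -.0954 .0205 79.4
```

```text
t 18.55 tcp [ 0.5844 -0.0953  0.0196] yaw 79.44 w 44.4 grip 70.5 F [-2.5  0.7  4.7]
mm [-0.1 -0.2 -0.9] roll 0.04
```

Request:
step_arm([
  {"dx": 0, "dy": 0, "dz": -0.01, "roll": 0, "fingers": 0.5},
  {"dx": 0, "dy": 0, "dz": -0.03, "roll": 0, "fingers": 0.5},
  {"dx": 0, "dy": 0, "dz": -0.07, "roll": 0, "fingers": 0.5},
  {"dx": 0, "dy": 0, "dz": -0.12, "roll": 0, "fingers": 0.5},
  {"dx": 0, "dy": 0, "dz": -0.18, "roll": 0, "fingers": 0.5},
  {"dx": 0, "dy": 0, "dz": -0.22, "roll": 0, "fingers": 0.5},
  {"dx": 0, "dy": 0, "dz": -0.22, "roll": 0, "fingers": 0.5},
])

```text
time: 19.42
tool_pos: [0.5873, -0.0959, 0.2451]
tcp_rot: [2.41, 2.002, 0.011]
wrist_force: [-0.2, -0.1, -3.6]
width: 0.521
grip_force: 72.5
```

```bash
python3 go.py .5733 .3485 .24 84
```

```text
t 19.43 tcp [ 0.5873 -0.0959  0.2451] yaw 79.44 w 44.3 grip 72.5 F [-0.2 -0.1 -3.6]
mm [434.3 -95.3   4. ] roll -4.56
```

Holding 3.6 N, so the casting is up. Next I'll carry it to the green tray.

Request:
step_arm([
  {"dx": 0.04, "dy": -0.01, "dz": 0, "roll": -2, "fingers": 0.5},
  {"dx": 0.1, "dy": -0.022, "dz": 0, "roll": -4.5, "fingers": 0.5},
  {"dx": 0.434, "dy": -0.095, "dz": 0, "roll": -4.5, "fingers": 0.5},
  {"dx": 0.434, "dy": -0.095, "dz": 0, "roll": -4.5, "fingers": 0.5},
  {"dx": 0.434, "dy": -0.095, "dz": 0, "roll": -4.5, "fingers": 0.5},
  {"dx": 0.434, "dy": -0.095, "dz": 0, "roll": -4.5, "fingers": 0.5},
  {"dx": 0.434, "dy": -0.095, "dz": 0, "roll": -4.5, "fingers": 0.5},
  {"dx": 0.434, "dy": -0.095, "dz": 0, "roll": -4.5, "fingers": 0.5},
])

```text
time: 20.42
tool_pos: [0.5684, 0.3516, 0.2358]
tcp_rot: [-2.332, -2.103, 0.006]
wrist_force: [0.4, -0.9, -3.2]
width: 0.525
grip_force: 72.5
```

Request:
step_arm([
  {"dx": 0, "dy": 0, "dz": 0, "roll": 0, "fingers": 0.5},
  {"dx": 0, "dy": 0, "dz": 0, "roll": 0, "fingers": 0.5},
])

```text
time: 20.68
tool_pos: [0.5695, 0.3477, 0.2368]
tcp_rot: [-2.336, -2.101, 0.006]
wrist_force: [0.2, -0.3, -4.3]
width: 0.522
grip_force: 72.5
```

```bash
python3 go.py .5733 .3485 .02 84
```

```text
t 20.68 tcp [0.5695 0.3477 0.2368] yaw 83.95 w 44.4 grip 72.5 F [ 0.2 -0.3 -4.3]
mm [  1.8   4.2 216.8] roll -0.05
```

Request:
step_arm([
  {"dx": 0.001, "dy": 0.003, "dz": 0.05, "roll": 0, "fingers": 0.5},
  {"dx": 0.001, "dy": 0.003, "dz": 0.11, "roll": 0, "fingers": 0.5},
  {"dx": 0.001, "dy": 0.003, "dz": 0.165, "roll": 0, "fingers": 0.5},
  {"dx": 0.001, "dy": 0.003, "dz": 0.2, "roll": 0, "fingers": 0.5},
  {"dx": 0.001, "dy": 0.003, "dz": 0.22, "roll": 0, "fingers": 0.5},
  {"dx": 0.001, "dy": 0.003, "dz": 0.225, "roll": 0, "fingers": 0.5},
  {"dx": 0.001, "dy": 0.003, "dz": 0.225, "roll": 0, "fingers": 0.5},
  {"dx": 0.001, "dy": 0.003, "dz": 0.225, "roll": 0, "fingers": 0.5},
])

```text
time: 21.68
tool_pos: [0.5753, 0.3503, 0.0164]
tcp_rot: [2.335, 2.1, 0.006]
wrist_force: [0.1, 0.0, -3.5]
width: 0.524
grip_force: 72.5
```

```bash
python3 go.py .5733 .3485 -.001 84
```

```text
t 21.68 tcp [0.5753 0.3503 0.0164] yaw 83.93 w 44.6 grip 72.5 F [ 0.1  0.  -3.5]
mm [-2.  -1.8 17.4] roll -0.07
```

Request:
step_arm([
  {"dx": -0.002, "dy": -0.002, "dz": 0.006, "roll": 0, "fingers": 0.5},
  {"dx": -0.002, "dy": -0.002, "dz": 0.011, "roll": 0, "fingers": 0.5},
  {"dx": -0.002, "dy": -0.002, "dz": 0.014, "roll": 0, "fingers": 0.5},
  {"dx": -0.002, "dy": -0.002, "dz": 0.016, "roll": 0, "fingers": 0.5},
  {"dx": -0.002, "dy": -0.002, "dz": 0.0165, "roll": 0, "fingers": 0.5},
  {"dx": -0.002, "dy": -0.002, "dz": 0.0165, "roll": 0, "fingers": 0.5},
])

```text
time: 22.42
tool_pos: [0.5711, 0.3475, 0.001]
tcp_rot: [-2.336, -2.101, 0.002]
wrist_force: [-8.2, -5.3, 18.6]
width: 0.526
grip_force: 84.6
```

```bash
python3 go.py .5733 .3485 -.001 84
```

```text
t 22.43 tcp [0.5711 0.3475 0.001 ] yaw 83.94 w 44.7 grip 84.6 F [-8.2 -5.3 18.6]
mm [1.2 2.1 2. ] roll -0.06
```

Request:
step_arm([
  {"dx": 0, "dy": 0, "dz": -0.002, "roll": 0, "fingers": 0.5},
  {"dx": 0, "dy": 0, "dz": -0.002, "roll": 0, "fingers": 0.2},
  {"dx": 0, "dy": 0, "dz": -0.002, "roll": 0, "fingers": -0.2},
  {"dx": 0, "dy": 0, "dz": -0.002, "roll": 0, "fingers": -0.35},
  {"dx": 0, "dy": 0, "dz": -0.002, "roll": 0, "fingers": -0.35},
  {"dx": 0, "dy": 0, "dz": -0.03, "roll": 0, "fingers": -0.35},
  {"dx": 0, "dy": 0, "dz": -0.09, "roll": 0, "fingers": -0.5},
  {"dx": 0, "dy": 0, "dz": -0.12, "roll": 0, "fingers": -0.5},
])

```text
time: 23.42
tool_pos: [0.5732, 0.3487, 0.1211]
tcp_rot: [2.335, 2.1, 0.008]
wrist_force: [0.5, 0.7, -0.3]
width: 0.753
grip_force: 0.0
```

```bash
python3 go.py .558 .105 .12 79.4 ; python3 - <<'E'
from h import *
np.set_printoptions(precision=4,suppress=True)
p,d=read_camera("top");P=cloud("top",d);c=calibration("top");q,_=read_camera("side");np.savez("top3.npz",p=p,d=d)
for zt,(u,v,r) in {.0300:(304,175,13),.033:(234,175,13)}.items():
    k=p.copy();k[abs(P[...,2]-zt)>.008]=0;print(zt,ring(k,c,u,v,r,zt,170))
b=cv2.resize(q[210:310,190:340],(750,500),interpolation=2)
cv2.imwrite("pics/i.png",b)
E
```

```text
t 23.43 tcp [0.5732 0.3487 0.1211] yaw 83.94 w 64.0 grip 0.0 F [ 0.5  0.7 -0.3]
mm [-243.9   10.6    0.5] roll 4.54
0.03 ((303.70172119140625, 174.47421264648438), (14.25592041015625, 14.732864379882812), array([0.5579, 0.1052, 0.03  ]))
0.033 ((233.65911865234375, 174.65911865234375), (13.556093215942383, 14.1366605758667), array([0.556 , 0.2587, 0.033 ]))
```

View pics/i.png

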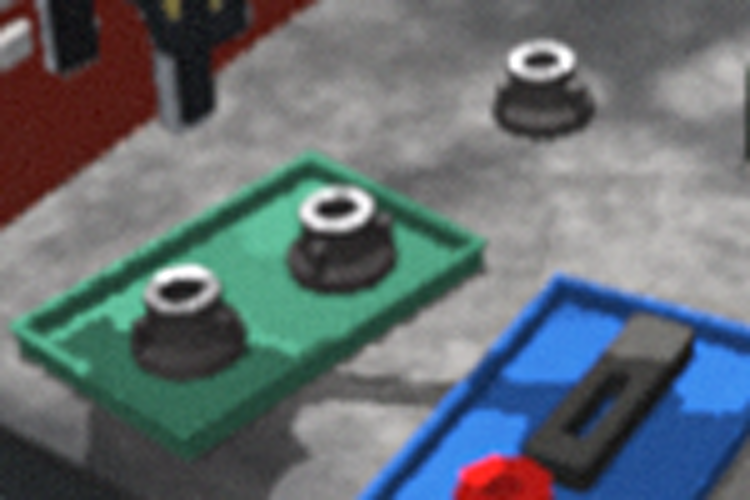

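The two castings stand in the green tray, at about (188,330) and (343,245) in the crop, and the new one is on the bench. I'll centre on the new casting across fixture y first, then regrip it.

Request:
step_arm([
  {"dx": -0.03, "dy": 0, "dz": -0.03, "roll": -10, "fingers": -0.5},
  {"dx": -0.244, "dy": 0.0105, "dz": -0.03, "roll": -85.5, "fingers": -1},
  {"dx": -0.244, "dy": 0.0105, "dz": -0.03, "roll": -85.5, "fingers": -1},
  {"dx": -0.244, "dy": 0.0105, "dz": -0.03, "roll": -85.5, "fingers": -1},
  {"dx": -0.244, "dy": 0.0105, "dz": -0.03, "roll": -85.5, "fingers": -1},
  {"dx": -0.244, "dy": 0.0105, "dz": -0.03, "roll": -85.5, "fingers": -1},
  {"dx": -0.244, "dy": 0.0105, "dz": -0.03, "roll": -85.5, "fingers": -1},
  {"dx": -0.244, "dy": 0.0105, "dz": -0.03, "roll": -85.5, "fingers": -1},
])

```text
time: 24.52
tool_pos: [0.5551, 0.1034, 0.1457]
tcp_rot: [-0.312, -3.124, 0.001]
wrist_force: [-0.5, 0.5, 0.9]
width: 1.001
grip_force: 0.0
```

Request:
step_arm([
  {"dx": 0, "dy": 0, "dz": 0, "roll": -10, "fingers": -1},
  {"dx": 0, "dy": 0, "dz": 0, "roll": -10, "fingers": -1},
])

```text
time: 24.78
tool_pos: [0.5552, 0.1037, 0.1459]
tcp_rot: [-0.05, -3.139, 0.001]
wrist_force: [0.6, 0.2, -0.5]
width: 1.005
grip_force: 0.0
```

```bash
python3 go.py .558 .105 .05 169.4 ; python3 - <<'E'
from h import *
np.set_printoptions(precision=4,suppress=True)
p,d=read_camera("top");P=cloud("top",d);c=calibration("top")
k=p.copy();k[abs(P[...,2]-.033)>.008]=0;print(ring(k,c,197,170,16,.033,170))
E
```

```text
t 24.77 tcp [0.5552 0.1037 0.1459] yaw 178.17 w 85.4 grip 0.0 F [ 0.6  0.2 -0.5]
mm [-2.9  1.4 95.9] roll 8.77
((196.42727661132812, 167.39385986328125), (13.901905059814453, 14.924687385559082), array([0.5717, 0.3408, 0.033 ]))
```

Request:
step_arm([
  {"dx": -0.003, "dy": 0.0015, "dz": 0.03, "roll": 8.8, "fingers": -1},
  {"dx": -0.003, "dy": 0.0015, "dz": 0.08, "roll": 8.8, "fingers": -1},
  {"dx": -0.003, "dy": 0.0015, "dz": 0.12, "roll": 8.8, "fingers": -1},
  {"dx": -0.003, "dy": 0.0015, "dz": 0.138, "roll": 8.8, "fingers": -1},
  {"dx": -0.003, "dy": 0.0015, "dz": 0.143, "roll": 8.8, "fingers": -1},
  {"dx": -0.003, "dy": 0.0015, "dz": 0.143, "roll": 8.8, "fingers": -1},
  {"dx": -0.003, "dy": 0.0015, "dz": 0.143, "roll": 8.8, "fingers": -1},
])

```text
time: 25.7
tool_pos: [0.5608, 0.1056, 0.0063]
tcp_rot: [0.288, 3.125, 0.001]
wrist_force: [0.3, -0.3, 0.1]
width: 1.002
grip_force: 0.0
```

Request:
step_arm([
  {"dx": 0, "dy": 0, "dz": 0, "roll": 0, "fingers": -0.3},
  {"dx": 0, "dy": 0, "dz": 0, "roll": 0, "fingers": -0.2},
  {"dx": 0, "dy": 0, "dz": 0, "roll": 0, "fingers": 0},
  {"dx": 0, "dy": 0, "dz": 0, "roll": 0, "fingers": 0.2},
  {"dx": 0, "dy": 0, "dz": 0, "roll": 0, "fingers": 0.2},
  {"dx": 0, "dy": 0, "dz": 0, "roll": 0, "fingers": 0.2},
], squeeze=25)

```text
time: 26.45
tool_pos: [0.5597, 0.1055, 0.0056]
tcp_rot: [0.288, 3.127, 0.001]
wrist_force: [-1.2, -0.0, 5.1]
width: 0.519
grip_force: 23.8
```

```bash
python3 go.py .558 .105 .001 169.4
```

```text
t 26.45 tcp [0.5597 0.1055 0.0056] yaw 169.47 w 44.1 grip 23.8 F [-1.2 -0.   5.1]
mm [ 1.6 -0.8  4.6] roll 0.07
```

Request:
step_arm([
  {"dx": 0, "dy": 0, "dz": 0, "roll": 0, "fingers": -0.5},
  {"dx": 0, "dy": 0, "dz": 0, "roll": 0, "fingers": -1},
  {"dx": 0, "dy": 0, "dz": -0.05, "roll": 0, "fingers": -1},
  {"dx": 0, "dy": 0, "dz": -0.1, "roll": 90, "fingers": -1},
  {"dx": 0, "dy": 0, "dz": -0.1, "roll": 90, "fingers": -1},
  {"dx": 0, "dy": 0, "dz": -0.1, "roll": 90, "fingers": -1},
  {"dx": 0, "dy": 0, "dz": -0.1, "roll": 90, "fingers": -1},
  {"dx": 0, "dy": 0, "dz": -0.1, "roll": 90, "fingers": -1},
])

```text
time: 27.45
tool_pos: [0.5588, 0.1052, 0.1042]
tcp_rot: [-1.678, -2.655, 0.001]
wrist_force: [-0.4, -0.4, 0.3]
width: 0.998
grip_force: 0.0
```

Request:
step_arm([
  {"dx": 0, "dy": 0, "dz": 0, "roll": 40, "fingers": -1},
  {"dx": 0, "dy": 0, "dz": 0, "roll": 40, "fingers": -1},
  {"dx": 0, "dy": 0, "dz": 0, "roll": 40, "fingers": -1},
  {"dx": 0, "dy": 0, "dz": 0, "roll": 40, "fingers": -1},
  {"dx": 0, "dy": 0, "dz": 0, "roll": 40, "fingers": -1},
])

```text
time: 28.08
tool_pos: [0.5589, 0.1052, 0.1042]
tcp_rot: [-2.478, -1.931, 0.001]
wrist_force: [-0.1, -0.9, 0.2]
width: 0.995
grip_force: 0.0
```

```bash
python3 go.py .56 .1137 .001 79.4
```

```text
t 28.07 tcp [0.5589 0.1052 0.1042] yaw 75.85 w 84.6 grip 0.0 F [-0.1 -0.9  0.2]
mm [  8.5  -0.9 103.2] roll -3.55
```

Request:
step_arm([
  {"dx": 0.0085, "dy": -0.001, "dz": 0.04, "roll": -3.55, "fingers": -1},
  {"dx": 0.0085, "dy": -0.001, "dz": 0.08, "roll": -3.55, "fingers": -1},
  {"dx": 0.0085, "dy": -0.001, "dz": 0.1, "roll": -3.55, "fingers": -1},
  {"dx": 0.0085, "dy": -0.001, "dz": 0.103, "roll": -3.55, "fingers": -1},
  {"dx": 0.0085, "dy": -0.001, "dz": 0.103, "roll": -3.55, "fingers": -1},
  {"dx": 0.0085, "dy": -0.001, "dz": 0.103, "roll": -3.55, "fingers": -1},
])

```text
time: 28.82
tool_pos: [0.5619, 0.114, 0.0032]
tcp_rot: [2.417, 2.004, 0.004]
wrist_force: [0.5, -0.7, 0.5]
width: 0.998
grip_force: 0.0
```

```bash
python3 go.py .56 .1137 .001 79.4
```

```text
t 28.82 tcp [0.5619 0.114  0.0032] yaw 79.32 w 84.8 grip 0.0 F [ 0.5 -0.7  0.5]
mm [-0.6 -1.8  2.2] roll -0.08
```

Request:
step_arm([
  {"dx": -0.0005, "dy": -0.0015, "dz": 0.002, "roll": 0, "fingers": -1},
  {"dx": -0.0005, "dy": -0.0015, "dz": 0.002, "roll": 0, "fingers": -0.3},
  {"dx": -0.0005, "dy": -0.0015, "dz": 0.002, "roll": 0, "fingers": -0.2},
  {"dx": -0.0005, "dy": -0.0015, "dz": 0.002, "roll": 0, "fingers": 0},
  {"dx": -0.0005, "dy": -0.0015, "dz": 0.002, "roll": 0, "fingers": 0.5},
  {"dx": -0.0005, "dy": -0.0015, "dz": 0.002, "roll": 0, "fingers": 0.5},
  {"dx": -0.0005, "dy": -0.0015, "dz": 0.002, "roll": 0, "fingers": 0.5},
], squeeze=70)

```text
time: 29.7
tool_pos: [0.5591, 0.1135, 0.0005]
tcp_rot: [2.418, 2.005, 0.001]
wrist_force: [-2.0, -1.0, 6.2]
width: 0.506
grip_force: 68.5
```

```bash
python3 go.py .56 .1137 .001 79.4
```

```text
t 29.7 tcp [5.591e-01 1.135e-01 5.000e-04] yaw 79.32 w 43.0 grip 68.5 F [-2.  -1.   6.2]
mm [ 0.3  0.8 -0.5] roll -0.08
```

Request:
step_arm([
  {"dx": 0, "dy": 0, "dz": -0.01, "roll": 0, "fingers": 0.5},
  {"dx": 0, "dy": 0, "dz": -0.03, "roll": 0, "fingers": 0.5},
  {"dx": 0, "dy": 0, "dz": -0.08, "roll": 0, "fingers": 0.5},
  {"dx": 0, "dy": 0, "dz": -0.14, "roll": 0, "fingers": 0.5},
  {"dx": 0, "dy": 0, "dz": -0.14, "roll": 0, "fingers": 0.5},
  {"dx": 0, "dy": 0, "dz": -0.14, "roll": 0, "fingers": 0.5},
])

```text
time: 30.45
tool_pos: [0.5583, 0.1136, 0.14]
tcp_rot: [2.419, 2.005, 0.001]
wrist_force: [-0.6, -0.7, -3.3]
width: 0.506
grip_force: 69.9
```

```bash
python3 go.py .5846 -.0948 .14 79.4
```

```text
t 30.45 tcp [0.5583 0.1136 0.14  ] yaw 79.31 w 43.0 grip 69.9 F [-0.6 -0.7 -3.3]
mm [-1.999e+02  6.450e+01 -1.000e-01] roll -0.09
```

Request:
step_arm([
  {"dx": -0.03, "dy": 0.01, "dz": 0, "roll": 0, "fingers": 0.5},
  {"dx": -0.08, "dy": 0.026, "dz": 0, "roll": 0, "fingers": 0.5},
  {"dx": -0.13, "dy": 0.042, "dz": 0, "roll": 0, "fingers": 0.5},
  {"dx": -0.17, "dy": 0.055, "dz": 0, "roll": 0, "fingers": 0.5},
  {"dx": -0.195, "dy": 0.063, "dz": 0, "roll": 0, "fingers": 0.5},
  {"dx": -0.2, "dy": 0.0645, "dz": 0, "roll": 0, "fingers": 0.5},
  {"dx": -0.2, "dy": 0.0645, "dz": 0, "roll": 0, "fingers": 0.5},
  {"dx": -0.2, "dy": 0.0645, "dz": 0, "roll": 0, "fingers": 0.5},
])

```text
time: 31.45
tool_pos: [0.5842, -0.0938, 0.1385]
tcp_rot: [-2.416, -2.005, 0.002]
wrist_force: [-1.0, 0.5, -3.0]
width: 0.506
grip_force: 70.0
```

```bash
python3 go.py .5846 -.0948 .045 79.4
```

```text
t 31.45 tcp [ 0.5842 -0.0938  0.1385] yaw 79.36 w 43.0 grip 70.0 F [-1.   0.5 -3. ]
mm [-1.   0.8 93.5] roll -0.04
```

Request:
step_arm([
  {"dx": -0.001, "dy": 0.0005, "dz": 0.03, "roll": 0, "fingers": 0.5},
  {"dx": -0.001, "dy": 0.0005, "dz": 0.06, "roll": 0, "fingers": 0.5},
  {"dx": -0.001, "dy": 0.0005, "dz": 0.085, "roll": 0, "fingers": 0.5},
  {"dx": -0.001, "dy": 0.0005, "dz": 0.098, "roll": 0, "fingers": 0.5},
  {"dx": -0.001, "dy": 0.0005, "dz": 0.098, "roll": 0, "fingers": 0.5},
  {"dx": -0.001, "dy": 0.0005, "dz": 0.098, "roll": 0, "fingers": 0.5},
])

```text
time: 32.2
tool_pos: [0.5863, -0.0959, 0.0427]
tcp_rot: [2.417, 2.004, 0.002]
wrist_force: [0.6, 0.1, -3.8]
width: 0.506
grip_force: 70.0
```

```bash
python3 go.py .5846 -.0948 .025 79.4
```

```text
t 32.2 tcp [ 0.5863 -0.0959  0.0427] yaw 79.34 w 43.0 grip 70.0 F [ 0.6  0.1 -3.8]
mm [ 0.8 -1.9 17.7] roll -0.06
```

Request:
step_arm([
  {"dx": 0.0005, "dy": -0.0015, "dz": 0.004, "roll": 0, "fingers": 0.5},
  {"dx": 0.0005, "dy": -0.0015, "dz": 0.008, "roll": 0, "fingers": 0.5},
  {"dx": 0.0005, "dy": -0.0015, "dz": 0.009, "roll": 0, "fingers": 0.5},
  {"dx": 0.0005, "dy": -0.0015, "dz": 0.009, "roll": 0, "fingers": 0.5},
])

```text
time: 32.7
tool_pos: [0.5837, -0.0953, 0.0323]
tcp_rot: [-2.419, -2.005, 0.0]
wrist_force: [-0.4, 0.1, -2.8]
width: 0.506
grip_force: 69.9
```

```bash
python3 go.py .5846 -.0948 .025 79.4
```

```text
t 32.7 tcp [ 0.5837 -0.0953  0.0323] yaw 79.3 w 43.0 grip 69.9 F [-0.4  0.1 -2.8]
mm [0.6 0.8 7.3] roll -0.1
```

Request:
step_arm([
  {"dx": 0.0005, "dy": 0.0005, "dz": 0.002, "roll": 0, "fingers": 0.5},
  {"dx": 0.0005, "dy": 0.0005, "dz": 0.004, "roll": 0, "fingers": 0.5},
  {"dx": 0.0005, "dy": 0.0005, "dz": 0.005, "roll": 0, "fingers": 0.5},
  {"dx": 0.0005, "dy": 0.0005, "dz": 0.005, "roll": 0, "fingers": 0.5},
])

```text
time: 33.2
tool_pos: [0.5843, -0.0948, 0.0273]
tcp_rot: [-2.418, -2.005, 0.0]
wrist_force: [0.3, 1.1, -3.4]
width: 0.511
grip_force: 70.0
```

Request:
step_arm([
  {"dx": 0, "dy": 0, "dz": 0.0015, "roll": 0, "fingers": 0.5},
  {"dx": 0, "dy": 0, "dz": 0.003, "roll": 0, "fingers": 0.5},
  {"dx": 0, "dy": 0, "dz": 0.003, "roll": 0, "fingers": 0.5},
])

```text
time: 33.58
tool_pos: [0.5846, -0.0948, 0.0247]
tcp_rot: [2.419, 2.005, 0.0]
wrist_force: [-0.5, 0.8, -1.2]
width: 0.508
grip_force: 70.3
```

```bash
python3 go.py .5846 -.0948 .025 79.4
```

```text
t 33.58 tcp [ 0.5846 -0.0948  0.0247] yaw 79.31 w 43.2 grip 70.3 F [-0.5  0.8 -1.2]
mm [ 0.   0.  -0.3] roll -0.09
```

Request:
step_arm([
  {"dx": 0, "dy": 0, "dz": 0.001, "roll": 0, "fingers": 0.5},
  {"dx": 0, "dy": 0, "dz": 0.001, "roll": 0, "fingers": 0},
  {"dx": 0, "dy": 0, "dz": 0.001, "roll": 0, "fingers": -0.4},
  {"dx": 0, "dy": 0, "dz": 0.001, "roll": 0, "fingers": -0.6},
  {"dx": 0, "dy": 0, "dz": -0.02, "roll": 0, "fingers": -0.6},
  {"dx": 0, "dy": 0, "dz": -0.08, "roll": 0, "fingers": -0.6},
  {"dx": 0, "dy": 0, "dz": -0.14, "roll": 0, "fingers": -0.6},
  {"dx": 0, "dy": 0, "dz": -0.2, "roll": 0, "fingers": -0.6},
])

```text
time: 34.58
tool_pos: [0.5844, -0.0948, 0.2263]
tcp_rot: [2.419, 2.005, 0.0]
wrist_force: [0.5, -0.4, -0.1]
width: 0.8
grip_force: 0.0
```

```bash
python3 go.py .396 .278 .23 97.8
```

```text
t 34.58 tcp [ 0.5844 -0.0948  0.2263] yaw 79.31 w 68.0 grip 0.0 F [ 0.5 -0.4 -0.1]
mm [ 331.4 -254.2   -3.8] roll -18.49
```

Request:
step_arm([
  {"dx": 0.05, "dy": -0.038, "dz": 0, "roll": -10, "fingers": -0.3},
  {"dx": 0.331, "dy": -0.254, "dz": 0, "roll": -18.5, "fingers": -0.3},
  {"dx": 0.331, "dy": -0.254, "dz": 0, "roll": -18.5, "fingers": -0.3},
  {"dx": 0.331, "dy": -0.254, "dz": 0, "roll": -18.5, "fingers": -0.3},
  {"dx": 0.331, "dy": -0.254, "dz": 0, "roll": -18.5, "fingers": -0.1},
  {"dx": 0.331, "dy": -0.254, "dz": 0, "roll": -18.5, "fingers": -0.1},
  {"dx": 0.331, "dy": -0.254, "dz": 0, "roll": -18.5, "fingers": -0.1},
  {"dx": 0.331, "dy": -0.254, "dz": 0, "roll": -18.5, "fingers": -0.1},
])

```text
time: 35.58
tool_pos: [0.395, 0.2798, 0.2246]
tcp_rot: [-2.059, -2.372, -0.001]
wrist_force: [-0.5, 0.3, -0.1]
width: 0.551
grip_force: 0.0
```

```bash
python3 go.py .396 .2778 .05 97.83; python3 - <<'E'
from h import *
np.set_printoptions(precision=4,suppress=True)
p,d=read_camera("top");P=cloud("top",d);c=calibration("top");q,_=read_camera("side")
k=p.copy();k[abs(P[...,2]-.054)>.008]=0;print(ring(k,c,400,162,13,.054,170))
w=P[154:168,393:408].reshape(-1,3);w=w[abs(w[:,2]-.054)<.012];print(np.percentile(w[:,2],[10,50,90]))
a=cv2.resize(p[150:185,378:425],(658,490),interpolation=2)[40:330]
b=cv2.resize(q[150:220,300:400],(700,490),interpolation=2)[130:420,:658]
cv2.imwrite("pics/k.png",np.vstack([a,b]))
E
```

```text
t 35.58 tcp [0.395  0.2798 0.2246] yaw 98.08 w 46.8 grip 0.0 F [-0.5  0.3 -0.1]
mm [ -2.2   0.6 174.6] roll 0.25
((400.0178527832031, 161.12562561035156), (14.361526489257812, 14.6253662109375), array([ 0.5836, -0.1033,  0.054 ]))
[0.049  0.0552 0.0574]
```

View pics/k.png

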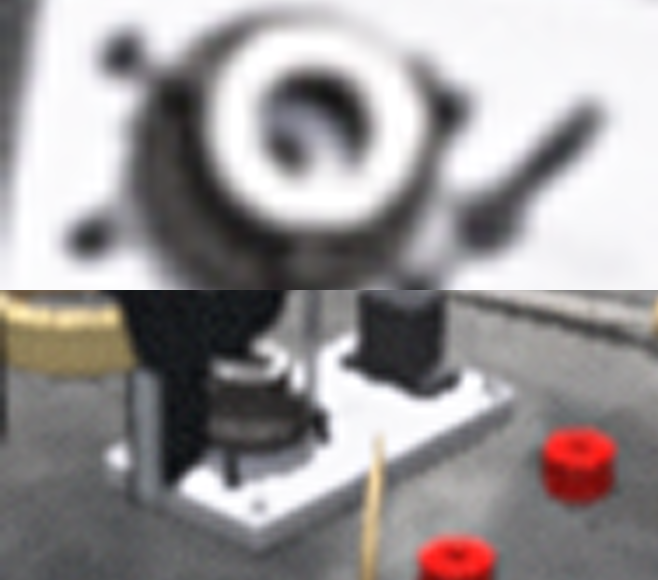

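The new casting is on the nest between the pins: its ring is at (400.0,161.1), where the old one was, and its top is level at about 54 mm. Next I'll pick up the strap.

Request:
step_arm([
  {"dx": -0.002, "dy": 0.0005, "dz": 0.05, "roll": 0.25, "fingers": -0.1},
  {"dx": -0.002, "dy": 0.0005, "dz": 0.11, "roll": 0.25, "fingers": -0.1},
  {"dx": -0.002, "dy": 0.0005, "dz": 0.16, "roll": 0.25, "fingers": -0.1},
  {"dx": -0.002, "dy": 0.0005, "dz": 0.19, "roll": 0.25, "fingers": -0.1},
  {"dx": -0.002, "dy": 0.0005, "dz": 0.195, "roll": 0.25, "fingers": -0.1},
  {"dx": -0.002, "dy": 0.0005, "dz": 0.195, "roll": 0.25, "fingers": -0.1},
  {"dx": -0.002, "dy": 0.0005, "dz": 0.195, "roll": 0.25, "fingers": -0.1},
])

```text
time: 36.55
tool_pos: [0.3988, 0.2763, 0.0313]
tcp_rot: [2.07, 2.362, 0.005]
wrist_force: [0.2, 0.8, -0.8]
width: 0.549
grip_force: 0.0
```

```bash
python3 go.py .396 .2778 .0037 97.83
```

```text
t 36.55 tcp [0.3988 0.2763 0.0313] yaw 97.53 w 46.7 grip 0.0 F [ 0.2  0.8 -0.8]
mm [ 1.9 -2.7 27.6] roll -0.3
```

Request:
step_arm([
  {"dx": 0.0015, "dy": -0.0025, "dz": 0.015, "roll": -0.3, "fingers": -0.1},
  {"dx": 0.0015, "dy": -0.0025, "dz": 0.025, "roll": -0.3, "fingers": -0.1},
  {"dx": 0.0015, "dy": -0.0025, "dz": 0.027, "roll": -0.3, "fingers": -0.1},
  {"dx": 0.0015, "dy": -0.0025, "dz": 0.027, "roll": -0.3, "fingers": -0.1},
])

```text
time: 37.05
tool_pos: [0.394, 0.2767, 0.002]
tcp_rot: [-2.063, -2.369, 0.001]
wrist_force: [0.7, -0.4, -0.5]
width: 0.548
grip_force: 0.0
```

Request:
step_arm([
  {"dx": 0, "dy": 0, "dz": 0, "roll": 0, "fingers": 0.2},
  {"dx": 0, "dy": 0, "dz": 0, "roll": 0, "fingers": 0.3},
  {"dx": 0, "dy": 0, "dz": 0, "roll": 0, "fingers": 0.5},
  {"dx": 0, "dy": 0, "dz": 0, "roll": 0, "fingers": 1},
  {"dx": 0, "dy": 0, "dz": 0, "roll": 0, "fingers": 1},
  {"dx": 0, "dy": 0, "dz": 0, "roll": 0, "fingers": 1},
], squeeze=60)

```text
time: 37.8
tool_pos: [0.3952, 0.2773, 0.0033]
tcp_rot: [2.064, 2.368, 0.003]
wrist_force: [0.4, -0.6, 5.9]
width: 0.326
grip_force: 60.2
```

```bash
python3 go.py .3959 .2778 .0037 97.83
```

```text
t 37.8 tcp [0.3952 0.2773 0.0033] yaw 97.86 w 27.7 grip 60.2 F [ 0.4 -0.6  5.9]
mm [ 0.4  0.7 -0.4] roll 0.03
```

Request:
step_arm([
  {"dx": 0, "dy": 0, "dz": -0.015, "roll": 0, "fingers": 1},
  {"dx": 0, "dy": 0, "dz": -0.05, "roll": 0, "fingers": 1},
  {"dx": 0, "dy": 0, "dz": -0.11, "roll": 0, "fingers": 1},
  {"dx": 0, "dy": 0, "dz": -0.17, "roll": 0, "fingers": 1},
  {"dx": 0, "dy": 0, "dz": -0.23, "roll": 0, "fingers": 1},
  {"dx": 0, "dy": 0, "dz": -0.23, "roll": 0, "fingers": 1},
])

```text
time: 38.55
tool_pos: [0.397, 0.2786, 0.2389]
tcp_rot: [2.062, 2.366, 0.017]
wrist_force: [1.4, -0.4, -3.5]
width: 0.318
grip_force: 60.1
```

```bash
python3 go.py .5744 -.1529 .23 79.43
```

```text
t 38.55 tcp [0.397  0.2786 0.2389] yaw 97.87 w 27.0 grip 60.1 F [ 1.4 -0.4 -3.5]
mm [-451.8  116.6    7.9] roll 18.44
```

Request:
step_arm([
  {"dx": -0.05, "dy": 0.013, "dz": 0, "roll": 5, "fingers": 1},
  {"dx": -0.11, "dy": 0.028, "dz": 0, "roll": 12, "fingers": 1},
  {"dx": -0.45, "dy": 0.116, "dz": 0, "roll": 18.4, "fingers": 1},
  {"dx": -0.45, "dy": 0.116, "dz": 0, "roll": 18.4, "fingers": 1},
  {"dx": -0.45, "dy": 0.116, "dz": 0, "roll": 18.4, "fingers": 1},
  {"dx": -0.45, "dy": 0.116, "dz": 0, "roll": 18.4, "fingers": 1},
  {"dx": -0.45, "dy": 0.116, "dz": 0, "roll": 18.4, "fingers": 1},
  {"dx": -0.45, "dy": 0.116, "dz": 0, "roll": 18.4, "fingers": 1},
])

```text
time: 39.55
tool_pos: [0.5695, -0.1554, 0.2295]
tcp_rot: [-2.415, -2.003, 0.005]
wrist_force: [0.3, 1.1, -2.4]
width: 0.317
grip_force: 60.1
```

Request:
step_arm([
  {"dx": 0, "dy": 0, "dz": 0, "roll": 0, "fingers": 1},
  {"dx": 0, "dy": 0, "dz": 0, "roll": 0, "fingers": 1},
])

```text
time: 39.8
tool_pos: [0.5691, -0.1523, 0.2302]
tcp_rot: [-2.413, -2.005, 0.003]
wrist_force: [0.1, 0.0, -3.5]
width: 0.32
grip_force: 60.2
```

```bash
python3 go.py .5744 -.1529 .115 79.43
```

```text
t 39.8 tcp [ 0.5691 -0.1523  0.2302] yaw 79.43 w 27.2 grip 60.2 F [ 0.1  0.  -3.5]
mm [  0.2   5.9 115.2] roll 0.0
```

Request:
step_arm([
  {"dx": 0, "dy": 0.005, "dz": 0.03, "roll": 0, "fingers": 1},
  {"dx": 0, "dy": 0.005, "dz": 0.07, "roll": 0, "fingers": 1},
  {"dx": 0, "dy": 0.005, "dz": 0.1, "roll": 0, "fingers": 1},
  {"dx": 0, "dy": 0.005, "dz": 0.112, "roll": 0, "fingers": 1},
  {"dx": 0, "dy": 0.005, "dz": 0.112, "roll": 0, "fingers": 1},
  {"dx": 0, "dy": 0.005, "dz": 0.112, "roll": 0, "fingers": 1},
  {"dx": 0, "dy": 0.005, "dz": 0.112, "roll": 0, "fingers": 1},
])

```text
time: 40.67
tool_pos: [0.577, -0.1543, 0.1224]
tcp_rot: [2.414, 2.006, 0.003]
wrist_force: [-0.2, 0.2, -2.8]
width: 0.319
grip_force: 60.2
```

Request:
step_arm([
  {"dx": 0, "dy": 0, "dz": 0, "roll": 0, "fingers": 1},
  {"dx": 0, "dy": 0, "dz": 0, "roll": 0, "fingers": 1},
])

```text
time: 40.92
tool_pos: [0.576, -0.1542, 0.121]
tcp_rot: [2.416, 2.007, 0.001]
wrist_force: [-0.4, -0.1, -2.3]
width: 0.322
grip_force: 60.2
```

```bash
python3 go.py .5744 -.1529 .0547 79.43
```

```text
t 40.92 tcp [ 0.576  -0.1542  0.121 ] yaw 79.46 w 27.4 grip 60.2 F [-0.4 -0.1 -2.3]
mm [ 1.  -1.9 66.3] roll 0.03
```

Request:
step_arm([
  {"dx": 0.001, "dy": -0.0015, "dz": 0, "roll": 0, "fingers": 1},
  {"dx": 0.001, "dy": -0.0015, "dz": 0.01, "roll": 0, "fingers": 1},
  {"dx": 0.001, "dy": -0.0015, "dz": 0.02, "roll": 0, "fingers": 1},
  {"dx": 0.001, "dy": -0.0015, "dz": 0.03, "roll": 0, "fingers": 1},
  {"dx": 0.001, "dy": -0.0015, "dz": 0.03, "roll": 0, "fingers": 1},
  {"dx": 0.001, "dy": -0.0015, "dz": 0.03, "roll": 0, "fingers": 1},
])

```text
time: 41.68
tool_pos: [0.5745, -0.1528, 0.0904]
tcp_rot: [-2.416, -2.008, 0.0]
wrist_force: [-0.4, 0.4, -3.5]
width: 0.321
grip_force: 60.1
```

```bash
python3 go.py .5744 -.1529 .0547 79.43
```

```text
t 41.67 tcp [ 0.5745 -0.1528  0.0904] yaw 79.46 w 27.3 grip 60.1 F [-0.4  0.4 -3.5]
mm [-0.1 -0.1 35.7] roll 0.03
```

Stud is in the slot with no side force. Lowering.

Request:
step_arm([
  {"dx": 0, "dy": 0, "dz": 0.01, "roll": 0, "fingers": 1},
  {"dx": 0, "dy": 0, "dz": 0.02, "roll": 0, "fingers": 1},
  {"dx": 0, "dy": 0, "dz": 0.028, "roll": 0, "fingers": 1},
  {"dx": 0, "dy": 0, "dz": 0.033, "roll": 0, "fingers": 1},
  {"dx": 0, "dy": 0, "dz": 0.0345, "roll": 0, "fingers": 1},
  {"dx": 0, "dy": 0, "dz": 0.0345, "roll": 0, "fingers": 1},
  {"dx": 0, "dy": 0, "dz": 0.0345, "roll": 0, "fingers": 1},
])

```text
time: 42.55
tool_pos: [0.5748, -0.1529, 0.0564]
tcp_rot: [2.416, 2.008, 0.001]
wrist_force: [0.4, -0.1, -3.2]
width: 0.319
grip_force: 60.2
```

```bash
python3 go.py .5744 -.1529 .0547 79.43
```

```text
t 42.55 tcp [ 0.5748 -0.1529  0.0564] yaw 79.46 w 27.1 grip 60.2 F [ 0.4 -0.1 -3.2]
mm [-0.1 -0.4  1.7] roll 0.03
```

Request:
step_arm([
  {"dx": 0, "dy": -0.0003, "dz": 0.001, "roll": 0, "fingers": 1},
  {"dx": 0, "dy": -0.0003, "dz": 0.002, "roll": 0, "fingers": 1},
  {"dx": 0, "dy": -0.0003, "dz": 0.002, "roll": 0, "fingers": 1},
  {"dx": 0, "dy": -0.0003, "dz": 0.002, "roll": 0, "fingers": 1},
])

```text
time: 43.05
tool_pos: [0.5743, -0.1528, 0.0543]
tcp_rot: [2.416, 2.008, 0.0]
wrist_force: [-0.5, 0.0, -0.1]
width: 0.32
grip_force: 60.5
```

Request:
step_arm([
  {"dx": 0, "dy": 0, "dz": 0, "roll": 0, "fingers": 0.2},
  {"dx": 0, "dy": 0, "dz": 0, "roll": 0, "fingers": 0},
  {"dx": 0, "dy": 0, "dz": 0, "roll": 0, "fingers": -0.2},
  {"dx": 0, "dy": 0, "dz": 0, "roll": 0, "fingers": -0.2},
  {"dx": 0, "dy": 0, "dz": -0.03, "roll": 0, "fingers": -0.2},
  {"dx": 0, "dy": 0, "dz": -0.08, "roll": 0, "fingers": -0.2},
  {"dx": 0, "dy": 0, "dz": -0.14, "roll": 0, "fingers": -0.2},
  {"dx": 0, "dy": 0, "dz": -0.18, "roll": 0, "fingers": -0.2},
])

```text
time: 44.05
tool_pos: [0.5752, -0.153, 0.2375]
tcp_rot: [2.414, 2.006, 0.003]
wrist_force: [0.1, 0.1, 0.2]
width: 0.6
grip_force: 0.0
```

```bash
python3 go.py .386 .3601 .23 97.74
```

```text
t 44.05 tcp [ 0.5752 -0.153   0.2375] yaw 79.46 w 51.0 grip 0.0 F [0.1 0.1 0.2]
mm [ 469.9 -279.8    6.2] roll -18.28
```

Request:
step_arm([
  {"dx": 0.06, "dy": -0.036, "dz": 0, "roll": -8, "fingers": -0.3},
  {"dx": 0.47, "dy": -0.28, "dz": 0, "roll": -18.3, "fingers": -0.3},
  {"dx": 0.47, "dy": -0.28, "dz": 0, "roll": -18.3, "fingers": -0.3},
  {"dx": 0.47, "dy": -0.28, "dz": 0, "roll": -18.3, "fingers": -0.3},
  {"dx": 0.47, "dy": -0.28, "dz": 0, "roll": -18.3, "fingers": -0.3},
  {"dx": 0.47, "dy": -0.28, "dz": 0, "roll": -18.3, "fingers": -0.3},
  {"dx": 0.47, "dy": -0.28, "dz": 0, "roll": -18.3, "fingers": -0.3},
  {"dx": 0.47, "dy": -0.28, "dz": 0, "roll": -18.3, "fingers": -0.3},
])

```text
time: 45.05
tool_pos: [0.4002, 0.3182, 0.2343]
tcp_rot: [2.066, 2.366, 0.002]
wrist_force: [1.0, -0.4, -0.6]
width: 0.647
grip_force: 0.0
```

Request:
step_arm([
  {"dx": 0.03, "dy": 0, "dz": 0, "roll": 0, "fingers": -0.3},
  {"dx": 0.03, "dy": 0, "dz": 0, "roll": 0, "fingers": -0.3},
  {"dx": 0.03, "dy": 0, "dz": 0, "roll": 0, "fingers": -0.3},
])

```text
time: 45.42
tool_pos: [0.397, 0.3454, 0.2338]
tcp_rot: [2.065, 2.367, -0.001]
wrist_force: [-0.2, 0.4, -0.0]
width: 0.651
grip_force: 0.0
```

```bash
python3 go.py .386 .3601 .06 97.74; python3 - <<'E'
from h import *
np.set_printoptions(precision=4,suppress=True)
p,d=read_camera("top");P=cloud("top",d);c=calibration("top")
s=np.s_[138:200,370:458];g=p.max(2)
m=np.zeros((400,640),np.uint8);m[s]=(P[s][...,2]>.055)&(P[s][...,2]<.08)&(g[s]<150)
n,l,st,ce=cv2.connectedComponentsWithStats(m);i=1+np.argmax(st[1:,4]);print(st[i])
ct=max(cv2.findContours((l==i).astype(np.uint8),0,1)[0],key=len)
w=np.array([onplane(c,*q,.068) for q in cv2.boxPoints(cv2.minAreaRect(ct))])
e=[w[1]-w[0],w[2]-w[1]];print([np.linalg.norm(x) for x in e],[np.degrees(np.arctan2(x[1],x[0])) for x in e],"strap",w.mean(0))
q=P[l==i];q=q[abs(q[:,2]-.068)<.006];A=np.c_[(q[:,:2]-q[:,:2].mean(0))@np.array([[.983,.184],[-.184,.983]]),np.ones(len(q))];print("tilt slopes",np.linalg.lstsq(A,q[:,2],rcond=None)[0])
a=cv2.resize(p[140:200,370:460],None,fx=7,fy=7,interpolation=2);cv2.imwrite("pics/m.png",a)
E
```

```text
t 45.42 tcp [0.397  0.3454 0.2338] yaw 97.78 w 55.3 grip 0.0 F [-0.2  0.4 -0. ]
mm [ 16.2  -8.9 173.8] roll 0.04
[399 155  48  21 556]
[np.float64(0.031208623244159173), np.float64(0.10033272967551118)] [np.float64(-11.616161548985312), np.float64(-100.76577721311831)] strap [ 0.5725 -0.1493  0.068 ]
tilt slopes [ 0.0289 -0.003   0.0688]
```

View pics/m.png

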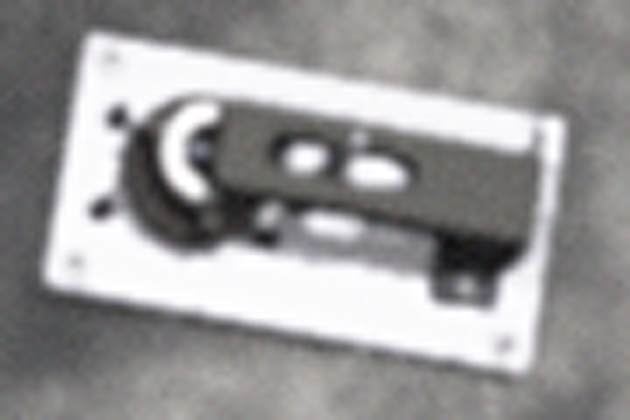

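The strap is back within about 0.6 mm of where it lay, level, with the stud through its slot at about (357,140) in the crop. Last is the nut.

Request:
step_arm([
  {"dx": 0.016, "dy": -0.009, "dz": 0, "roll": 0, "fingers": -0.4},
  {"dx": 0.016, "dy": -0.009, "dz": 0.05, "roll": 0, "fingers": -0.4},
  {"dx": 0.016, "dy": -0.009, "dz": 0.11, "roll": 0, "fingers": -0.4},
  {"dx": 0.016, "dy": -0.009, "dz": 0.16, "roll": 0, "fingers": -0.4},
  {"dx": 0.016, "dy": -0.009, "dz": 0.185, "roll": 0, "fingers": -0.4},
  {"dx": 0.016, "dy": -0.009, "dz": 0.185, "roll": 0, "fingers": -0.4},
  {"dx": 0.016, "dy": -0.009, "dz": 0.185, "roll": 0, "fingers": -0.4},
  {"dx": 0.016, "dy": -0.009, "dz": 0.185, "roll": 0, "fingers": -0.4},
])

```text
time: 46.48
tool_pos: [0.3873, 0.3619, 0.0511]
tcp_rot: [2.066, 2.366, 0.006]
wrist_force: [-0.9, 0.3, 0.4]
width: 0.7
grip_force: 0.0
```

```bash
python3 go.py .3865 .36 .0095 97.74
```

```text
t 46.48 tcp [0.3873 0.3619 0.0511] yaw 97.75 w 59.5 grip 0.0 F [-0.9  0.3  0.4]
mm [-1.9 -1.2 41.6] roll 0.01
```

Request:
step_arm([
  {"dx": -0.002, "dy": -0.001, "dz": 0.015, "roll": 0, "fingers": -0.4},
  {"dx": -0.002, "dy": -0.001, "dz": 0.03, "roll": 0, "fingers": -0.4},
  {"dx": -0.002, "dy": -0.001, "dz": 0.041, "roll": 0, "fingers": -0.4},
  {"dx": -0.002, "dy": -0.001, "dz": 0.041, "roll": 0, "fingers": -0.4},
  {"dx": -0.002, "dy": -0.001, "dz": 0.041, "roll": 0, "fingers": -0.4},
])

```text
time: 47.1
tool_pos: [0.3853, 0.3587, 0.0078]
tcp_rot: [-2.066, -2.367, 0.0]
wrist_force: [0.6, -0.2, -0.2]
width: 0.701
grip_force: 0.0
```

Request:
step_arm([
  {"dx": 0, "dy": 0, "dz": 0, "roll": 0, "fingers": 0},
  {"dx": 0, "dy": 0, "dz": 0, "roll": 0, "fingers": 0.1},
  {"dx": 0, "dy": 0, "dz": 0, "roll": 0, "fingers": 0.2},
  {"dx": 0, "dy": 0, "dz": 0, "roll": 0, "fingers": 0.6},
  {"dx": 0, "dy": 0, "dz": 0, "roll": 0, "fingers": 0.6},
  {"dx": 0, "dy": 0, "dz": 0, "roll": 0, "fingers": 0.6},
], squeeze=30)

```text
time: 47.85
tool_pos: [0.3859, 0.3591, 0.0089]
tcp_rot: [2.066, 2.366, 0.002]
wrist_force: [0.2, -1.3, 6.3]
width: 0.416
grip_force: 29.9
```

```bash
python3 go.py .3865 .36 .0095 97.74
```

```text
t 47.85 tcp [0.3859 0.3591 0.0089] yaw 97.76 w 35.3 grip 29.9 F [ 0.2 -1.3  6.3]
mm [ 0.8  0.7 -0.6] roll 0.02
```

Request:
step_arm([
  {"dx": 0, "dy": 0, "dz": -0.015, "roll": 0, "fingers": 0.6},
  {"dx": 0, "dy": 0, "dz": -0.05, "roll": 0, "fingers": 0.6},
  {"dx": 0, "dy": 0, "dz": -0.11, "roll": 0, "fingers": 0.6},
  {"dx": 0, "dy": 0, "dz": -0.17, "roll": 0, "fingers": 0.6},
  {"dx": 0, "dy": 0, "dz": -0.22, "roll": 0, "fingers": 0.6},
  {"dx": 0, "dy": 0, "dz": -0.22, "roll": 0, "fingers": 0.6},
])

```text
time: 48.6
tool_pos: [0.3876, 0.3608, 0.2344]
tcp_rot: [2.065, 2.366, 0.017]
wrist_force: [0.8, 0.4, -0.3]
width: 0.418
grip_force: 30.2
```

```bash
python3 go.py .5772 -.1393 .23 79.43
```

```text
t 48.6 tcp [0.3876 0.3608 0.2344] yaw 97.77 w 35.5 grip 30.2 F [ 0.8  0.4 -0.3]
mm [-521.1  120.2    2.4] roll 18.34
```

Request:
step_arm([
  {"dx": -0.06, "dy": 0.014, "dz": 0, "roll": 8, "fingers": 0.6},
  {"dx": -0.521, "dy": 0.12, "dz": 0, "roll": 18.3, "fingers": 0.6},
  {"dx": -0.521, "dy": 0.12, "dz": 0, "roll": 18.3, "fingers": 0.6},
  {"dx": -0.521, "dy": 0.12, "dz": 0, "roll": 18.3, "fingers": 0.6},
  {"dx": -0.521, "dy": 0.12, "dz": 0, "roll": 18.3, "fingers": 0.6},
  {"dx": -0.521, "dy": 0.12, "dz": 0, "roll": 18.3, "fingers": 0.6},
  {"dx": -0.521, "dy": 0.12, "dz": 0, "roll": 18.3, "fingers": 0.6},
  {"dx": -0.521, "dy": 0.12, "dz": 0, "roll": 18.3, "fingers": 0.6},
])

```text
time: 49.6
tool_pos: [0.5611, -0.1098, 0.2263]
tcp_rot: [-2.414, -2.006, 0.002]
wrist_force: [1.5, 0.9, 0.1]
width: 0.417
grip_force: 30.2
```

```bash
python3 go.py .5772 -.1393 .125 79.43
```

```text
t 49.6 tcp [ 0.5611 -0.1098  0.2263] yaw 79.44 w 35.4 grip 30.2 F [1.5 0.9 0.1]
mm [-26.1  21.5 101.3] roll 0.01
```

Request:
step_arm([
  {"dx": -0.01, "dy": 0.015, "dz": 0.02, "roll": 0, "fingers": 0.6},
  {"dx": -0.01, "dy": 0.015, "dz": 0.06, "roll": 0, "fingers": 0.6},
  {"dx": -0.01, "dy": 0.015, "dz": 0.09, "roll": 0, "fingers": 0.6},
  {"dx": -0.01, "dy": 0.015, "dz": 0.09, "roll": 0, "fingers": 0.6},
  {"dx": -0.01, "dy": 0.015, "dz": 0.09, "roll": 0, "fingers": 0.6},
  {"dx": -0.01, "dy": 0.015, "dz": 0.09, "roll": 0, "fingers": 0.6},
  {"dx": -0.01, "dy": 0.015, "dz": 0.09, "roll": 0, "fingers": 0.6},
])

```text
time: 50.48
tool_pos: [0.5759, -0.1209, 0.1396]
tcp_rot: [2.414, 2.007, 0.002]
wrist_force: [0.4, -0.4, -1.1]
width: 0.414
grip_force: 30.3
```

```bash
python3 go.py .5772 -.1393 .120 79.43
```

```text
t 50.48 tcp [ 0.5759 -0.1209  0.1396] yaw 79.48 w 35.2 grip 30.3 F [ 0.4 -0.4 -1.1]
mm [-17.9   4.6  19.6] roll 0.05
```

Request:
step_arm([
  {"dx": -0.018, "dy": 0.0045, "dz": 0, "roll": 0, "fingers": 0.6},
  {"dx": -0.018, "dy": 0.0045, "dz": 0.015, "roll": 0, "fingers": 0.6},
  {"dx": -0.018, "dy": 0.0045, "dz": 0.02, "roll": 0, "fingers": 0.6},
  {"dx": -0.018, "dy": 0.0045, "dz": 0.02, "roll": 0, "fingers": 0.6},
  {"dx": -0.018, "dy": 0.0045, "dz": 0.02, "roll": 0, "fingers": 0.6},
  {"dx": -0.018, "dy": 0.0045, "dz": 0.02, "roll": 0, "fingers": 0.6},
])

```text
time: 51.22
tool_pos: [0.5763, -0.1391, 0.1183]
tcp_rot: [2.415, 2.008, 0.001]
wrist_force: [-0.5, 1.1, -0.8]
width: 0.418
grip_force: 30.3
```

```bash
python3 go.py .5772 -.1393 .0739 79.43; python3 - <<'E'
from h import *
p,d=read_camera("side");cv2.imwrite("pics/n.png",cv2.resize(p[120:220,290:410],(720,600),interpolation=2))
E
```

```text
t 51.23 tcp [ 0.5763 -0.1391  0.1183] yaw 79.48 w 35.6 grip 30.3 F [-0.5  1.1 -0.8]
mm [ 0.   0.9 44.4] roll 0.05
```

View pics/n.png

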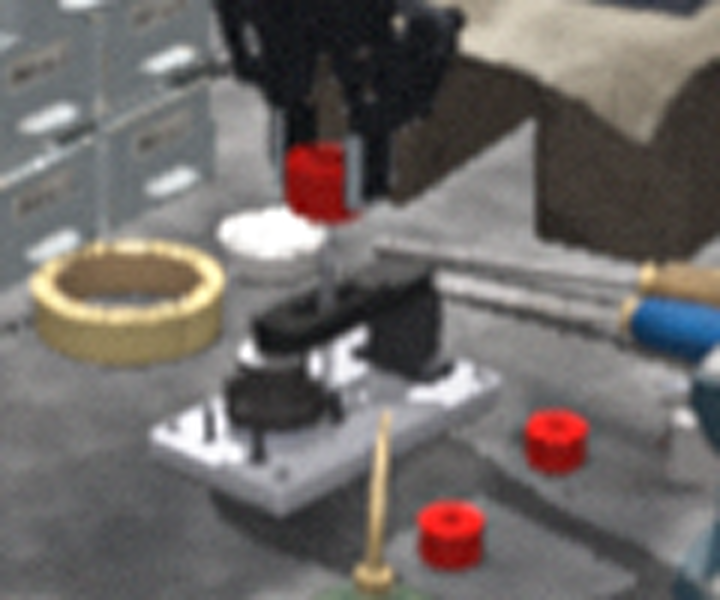

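The side view shows the nut held above the stud (nut centre about x=326, stud about x=330 in the crop), well within the bore's slack. Lowering it with a force check.

Request:
step_arm([
  {"dx": 0, "dy": 0.0005, "dz": 0.005, "roll": 0, "fingers": 0.6},
  {"dx": 0, "dy": 0.0005, "dz": 0.01, "roll": 0, "fingers": 0.6},
  {"dx": 0, "dy": 0.0005, "dz": 0.015, "roll": 0, "fingers": 0.6},
  {"dx": 0, "dy": 0.0005, "dz": 0.02, "roll": 0, "fingers": 0.6},
  {"dx": 0, "dy": 0.0005, "dz": 0.02, "roll": 0, "fingers": 0.6},
  {"dx": 0, "dy": 0.0005, "dz": 0.02, "roll": 0, "fingers": 0.6},
])

```text
time: 52.02
tool_pos: [0.5766, -0.1394, 0.098]
tcp_rot: [2.416, 2.008, 0.0]
wrist_force: [0.9, 0.1, -0.8]
width: 0.417
grip_force: 30.3
```

```bash
python3 go.py .5772 -.1393 .0739 79.43
```

```text
t 52.02 tcp [ 0.5766 -0.1394  0.098 ] yaw 79.46 w 35.4 grip 30.3 F [ 0.9  0.1 -0.8]
mm [ 0.2  0.6 24.1] roll 0.03
```

No contact force and the nut's bottom face is at 92 mm, so it is over the stud. Continuing down.

Request:
step_arm([
  {"dx": 0, "dy": 0, "dz": 0.006, "roll": 0, "fingers": 0.6},
  {"dx": 0, "dy": 0, "dz": 0.012, "roll": 0, "fingers": 0.6},
  {"dx": 0, "dy": 0, "dz": 0.018, "roll": 0, "fingers": 0.6},
  {"dx": 0, "dy": 0, "dz": 0.022, "roll": 0, "fingers": 0.6},
  {"dx": 0, "dy": 0, "dz": 0.0235, "roll": 0, "fingers": 0.6},
  {"dx": 0, "dy": 0, "dz": 0.0235, "roll": 0, "fingers": 0.6},
  {"dx": 0, "dy": 0, "dz": 0.0235, "roll": 0, "fingers": 0.6},
])

```text
time: 52.9
tool_pos: [0.5767, -0.1394, 0.0747]
tcp_rot: [2.416, 2.008, 0.001]
wrist_force: [-0.3, 0.5, -0.9]
width: 0.418
grip_force: 30.3
```

```bash
python3 go.py .5772 -.1393 .0739 79.43
```

```text
t 52.9 tcp [ 0.5767 -0.1394  0.0747] yaw 79.46 w 35.6 grip 30.3 F [-0.3  0.5 -0.9]
mm [0.2 0.4 0.8] roll 0.03
```

Request:
step_arm([
  {"dx": 0, "dy": 0, "dz": 0.001, "roll": 0, "fingers": 0.6},
  {"dx": 0, "dy": 0, "dz": 0.001, "roll": 0, "fingers": 0.6},
  {"dx": 0, "dy": 0, "dz": 0.001, "roll": 0, "fingers": 0},
  {"dx": 0, "dy": 0, "dz": 0.001, "roll": 0, "fingers": -0.4},
  {"dx": 0, "dy": 0, "dz": 0.001, "roll": 0, "fingers": -0.4},
  {"dx": 0, "dy": 0, "dz": -0.03, "roll": 0, "fingers": -0.4},
  {"dx": 0, "dy": 0, "dz": -0.09, "roll": 0, "fingers": -0.4},
  {"dx": 0, "dy": 0, "dz": -0.15, "roll": 0, "fingers": -0.4},
])

```text
time: 53.9
tool_pos: [0.5759, -0.1392, 0.2254]
tcp_rot: [-2.415, -2.007, 0.001]
wrist_force: [0.2, 0.4, 1.1]
width: 0.702
grip_force: 0.0
```

Request:
step_arm([
  {"dx": 0, "dy": -0.06, "dz": -0.05, "roll": 0, "fingers": -0.4},
  {"dx": 0, "dy": -0.12, "dz": -0.1, "roll": 0, "fingers": -0.4},
  {"dx": 0, "dy": -0.15, "dz": -0.1, "roll": 0, "fingers": -0.4},
  {"dx": 0, "dy": -0.15, "dz": -0.1, "roll": 0, "fingers": -0.4},
  {"dx": 0, "dy": -0.15, "dz": -0.1, "roll": 0, "fingers": -0.4},
])

```text
time: 54.52
tool_pos: [0.4293, -0.112, 0.3244]
tcp_rot: [2.415, 2.007, 0.001]
wrist_force: [-0.3, -0.3, -0.7]
width: 0.703
grip_force: 0.0
```

```bash
python3 go.py .5 -.1 .3 79.43; python3 - <<'E'
from h import *
p,d=read_camera("side");cv2.imwrite("pics/o.png",cv2.resize(p[130:310,180:420],(800,600),interpolation=2))
t,d=read_camera("top");P=cloud("top",d);h=cv2.cvtColor(t,cv2.COLOR_BGR2HSV);m=((h[...,0]<8)|(h[...,0]>172))&(h[...,1]>170)&(P[...,2]>.07)&(P[...,2]<.11);m[:140]=0;m[:,:370]=0;m[:,460:]=0
v,u=np.nonzero(m)
if len(u): print(len(u),u.mean(),v.mean(),np.percentile(P[m][:,2],[10,50,90]),onplane(calibration("top"),u.mean(),v.mean(),.094))
E
```

```text
t 54.52 tcp [ 0.4293 -0.112   0.3244] yaw 79.45 w 59.8 grip 0.0 F [-0.3 -0.3 -0.7]
mm [24.7 67.3 24.5] roll 0.02
226 418.7787610619469 161.19911504424778 [0.08378743 0.09460009 0.09712438] [ 0.57438665 -0.1347709   0.094     ]
```

View pics/o.png

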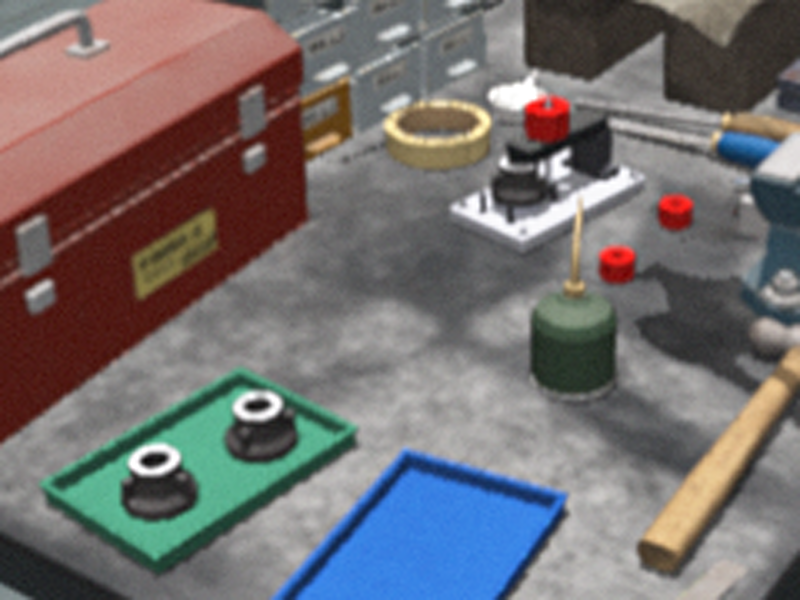

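The nut sits on the strap at about (547,118) in the crop, its top 94.6 mm up. Both castings stand in the green tray, the blue tray is empty and the oil can is untouched. Handing in.

```bash
python3 -c "from workcell import *; print(finish_job())"
```

```text
the job is handed in; nothing more can be done
None
```

The changeover is finished and handed in at about 54.5 s: new casting on the nest, strap and nut back on the stud, old casting in the green tray beside the finished one, and the oil can not touched.

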